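# Move three clock movements on to their next places at the repair bench

## Robot

A 7-joint arm with a two-finger parallel gripper is mounted at the origin on a cart in front of the work surface, level with it; the furniture and walls round the work are solid. World frame = base frame: x ahead of the robot, y to its left, z up, the work surface at z = 0. Lengths are in m, angles in rad, forces in N, time in s.
With the tool pointing down it reaches from about 0.4 to 0.9 m from the base axis. Payload 5.6 kg.
Tool frame: the origin (TCP) lies midway between the tips of the shut fingers; the grasp point (between the pads) lies 19 mm behind it; z points along the fingers, y is the line along which they close (so a half turn about z gives the same grasp; the last joint's range is limited). The gripper opens to 92 mm and grips with 3 to 60 N. Pads are 20 mm wide; open, the fingers measure 128 mm over their backs; the gripper's body (75 mm by 189 mm) begins 69 mm behind the grasp point.
Start: joints at [1.183, 0.468, -0.012, 1.603, 0.006, 1.071, -0.056], TCP at [0.22, -0.612, 0.191] pointing down, gripper open.
Joint ranges: [-2.53, 2.53], [-0.31, 2.02], [-1.57, 1.55], [0.28, 2.44], [-1.29, 4.43], [0.15, 1.84], [-2.92, 2.92]. Speed limits (rad/s): [2.57, 2.57, 3.14, 3.14, 3.14, 3.14, 3.14].

## Interface

Orientations are given as a unit quaternion [w, x, y, z].
In Python, from bench import sense, cams, order gives the robot as it stands.
- The arm moves only by the tool play_rows, never from a script. Its argument "targets" is a list of rows, each an object with "linear": the shift along the world's x, y, z as a fraction of full scale, a list of three; "rot": the turn, a rotation vector about the world's x, y, z as a fraction of full scale, a list of three. In form: [{"linear": [tx, ty, tz], "rot": [ax, ay, az]}, ...]. A call has 1 to 8 rows; each row shifts and turns the commanded pose from where the row before left it; what a row does not reach is not made up. Full scale, the value 1, is 0.1 m for a shift and pi rad for a turn. A row lasts 1/10 s, in which the tool goes at most 50 mm and 8.59 degrees, less where a joint would pass 70% of its speed; a pose out of reach is approached as far as the arm can. A call with a number of a shift or a turn outside -1 to 1 is refused whole. A call with a gripper value outside its range is refused whole. "gripper" is the opening, from 0 (shut) to 1 (fully open), set as the call begins (left out, the last holds). The fingers move at their own pace and stop on an object; the grip force is fixed at half the most. Time passes only in rows, so rows that do not move let the fingers close. It gives the time, the measured TCP pose, the force, the opening and the grip force at its end, in the units of the state.
- sense(): the state, without advancing time (a new reading comes with each control period).
- cams.read_camera(name): name is "side" or "top"; returns a dict with "pixels" (420x560x3 uint8, blue, green, red), "fx", "fy", "cx", "cy" (pixels), "k1" (the pictures are not rectified: a ray, as slopes to the right and down, at radius r is drawn at 1 + k1 r^2 times it, then the intrinsics apply), "R" (3x3) and "t" (3): a world point X has camera coordinates R X + t. Camera axes: x right, y down, z forward; pixel columns grow to the right and rows downward; lengths in m; the calibration is good to about 2 mm. A picture is of the moment at which its call begins. There is no depth.
- order.finish_job(): hands the job in; it is judged then, once.
The state is a dict: "t": time; "q": joint angles; "qvel": joint speeds; "joint_torque": joint torques, N m; "tcp_pos": TCP position; "ee_rot": TCP orientation; "force": force on the tool from outside, world axes, zero at the start; "wrist_torque": the same for the moment, N m; "width": finger opening in m; "gripper_force": force on a finger pad.
Only numpy, scipy, OpenCV 4.12 (cv2) and the standard library are available. Lean on these libraries where they do the work, as an engineer would, in place of code of your own. Each camera call takes 0.05 s, during which the arm holds its last target. There are 200 camera calls.

## Task

Three clock movements each have to go on to their next place. The rectangular movement on the round block goes on the timing stand, lying lengthwise between its jaws; the small round movement on the timing stand goes in the middle of the wooden base, where the glass dome is put back over it; and the large round movement now under the dome goes in the middle of the round block. Set movements and dome aside on the rest pad as you need, keep them upright, set each down without dropping it or knocking the dome against a movement, and leave the eye loupe and the oil bottle alone.

Things in the scene. Friction and masses are not known exactly. Their poses are not given: they have to be found in the camera images.
- large_movement: large round brass clock movement, loose, about 130 g: two plates 52 mm in diameter with their edges 17 mm high over all, smaller wheels and a bridge on top to 22 mm (within 18 mm of the axis). Origin: centre of its underside; z up. At the start it lies in the middle of the dome base, under the dome. Grip it by the plate edges, from above
- small_movement: small round brass clock movement, loose, about 70 g: plates 36 mm in diameter, 15 mm high over the edges, bridge to 19 mm. Origin: centre of its underside; z up. At the start it lies on the bed of the timing stand
- rect_movement: rectangular brass clock movement, loose, about 90 g: 48 mm along its x by 34 mm along its y, 15 mm high over the edges, bridge to 19 mm. Origin: centre of its underside; z up. At the start it lies in the movement block, turned a little either way
- dome: clear glass dust dome with a steel knob, loose, about 140 g: open below, 76 mm outside and 70 mm inside diameter, shell 46 mm high (42 mm inside, with a rounded shoulder over the top 10 mm). The knob on its axis is 18 mm in diameter, from 50 to 65 mm above the rim plane, on a 10 mm neck. Origin: centre of the rim plane (its lowest level); z up. Lift it by the knob, straight up
- dome_base: fixed round base of dark turned wood for the dome, 102 mm in diameter: flat floor 8 mm above its underside, 88 mm in diameter, inside a raised rim whose top is at 12 mm. Movement and dome both stand on this floor; the dome has 6 mm of play inside the rim. Origin: centre of its underside
- movement_block: fixed round aluminium movement block, 86 mm in diameter at the foot, with a black rubber floor 13 mm above its underside, 68 mm in diameter, inside a raised rim 80 mm across whose top is at 16 mm. Origin: centre of its underside
- timing_stand: fixed timing stand: grey housing 116 mm (its x) by 70 mm (its y), top at 16 mm; black rubber bed at 18 mm (58 along x by 44 along y) between two fixed steel jaws at its x ends, faces 60 mm apart, 34 mm wide, tops at 27 mm; a fixed thumbscrew at +x. The y sides are open: put movements in or take them out with the fingers there. Origin: centre of its underside
- rest_pad: fixed flat rest pad of cork with a grey cloth top, empty at the start, 110 mm along its x by 210 mm along its y, 6 mm thick: room for the dome on one half and a movement on the other (60 mm either way from the middle along its y). Origin: centre of its underside. (Left of the work a desk lamp stands near x 0.35, y 0.6, its arm over to about x 0.66, y 0.36 half a metre up: keep clear)
- eye_loupe: black eye loupe, a loose bystander, 34 mm in diameter and 28 mm high, to be left alone. Origin: centre of its underside
- oil_bottle: white dropper bottle, a loose bystander, 44 mm in diameter and 112 mm high, to be left alone. Origin: centre of its underside

How it is judged:
At the end, for the whole second after the job is handed in: Flat and upright: the rectangular movement on the timing stand's bed (12 mm, lengthwise within 0.25 rad), the large one on the block's floor (12 mm), the small one on the dome base (12 mm) with the dome over it, its rim on the base's floor (10 mm). All released and at rest (horizontal distance between rect_movement and timing_stand below 0.012 m and z of rect_movement in the frame of timing_stand between 0.015 and 0.021 m and angle between the x axis of rect_movement and the x axis of timing_stand, either way round below 0.25 rad and angle between each of rect_movement, small_movement, large_movement's own z axis and vertical below 0.08 rad and horizontal distance between small_movement and dome_base below 0.012 m and z of small_movement in the frame of dome_base between 0.005 and 0.011 m and horizontal distance between dome and dome_base below 0.01 m and z of dome in the frame of dome_base between 0.005 and 0.01 m and angle between dome's own z axis and vertical below 0.05 rad and horizontal distance between large_movement and movement_block below 0.012 m and z of large_movement in the frame of movement_block between 0.01 and 0.015 m and linear speed of each of rect_movement, small_movement, large_movement, dome below 0.01 m/s); the robot touches nothing.
It fails at once if a movement or the dome is tipped over (more than 0.6 rad) (angle between any of large_movement, small_movement, rect_movement, dome's own z axis and vertical above 0.6 rad).
It fails at once if a movement or the dome is dropped (moves faster than 0.55 m/s with no finger on it: a free fall of more than about 15 mm) ((linear speed of large_movement above 0.55 m/s and contact force between the fingers and large_movement below 0.02 N) or (linear speed of small_movement above 0.55 m/s and contact force between the fingers and small_movement below 0.02 N) or (linear speed of rect_movement above 0.55 m/s and contact force between the fingers and rect_movement below 0.02 N) or (linear speed of dome above 0.55 m/s and contact force between the fingers and dome below 0.02 N)).
It fails at once if the dome is knocked against a movement (more than 4 N) (contact force between dome and large_movement above 4 N or contact force between dome and small_movement above 4 N or contact force between dome and rect_movement above 4 N).
It fails at once if the eye loupe or the oil bottle is moved more than 15 mm (distance of any of eye_loupe, oil_bottle from where it was at the start of the episode above 0.015 m).
It also fails if it takes over 112 s, if anything falls off the work surface, if the arm or the gripper's body presses on something with over 40 N, if the wrist force passes 120 N, or if a joint passes its speed limit or range.

## Working session

There is one attempt and no reset: what is moved stays moved. The work goes in short steps, Python scripts to look and compute and a tool call to move; the robot and the scene stay as the last step left them, time stands still between calls to the robot, and variables do not carry over. Pictures are saved under pics/ and viewed, at most 14 in all, crops included, and the job is handed in when it is done.

Besides the shell and the picture viewer there is one more tool, called after "Call:" as name([rows], argument=value, ...), one row to a line, values as JSON. play_rows: Moves the arm, as the interface text tells. Shift numbers are shares of 0.1 m and turn numbers shares of pi rad, none past 1 either way. Its arguments: {"type":"object","properties":{"targets":{"type":"array","items":{"type":"object","properties":{"linear":{"type":"array","items":{"type":"number","minimum":-1,"maximum":1}},"rot":{"type":"array","items":{"type":"number","minimum":-1,"maximum":1}}}}},"gripper":{"type":"number"}},"required":["targets"]}

```bash
mkdir -p pics; ls; python3 - <<'E'
from bench import sense, cams, order
import cv2
s=sense(); print({k:s[k] for k in('t','tcp_pos','ee_rot','width','force')})
for n in('top','side'):
    c=cams.read_camera(n); cv2.imwrite(f'pics/{n}0.png',c['pixels'])
    print(n,{k:c[k] for k in c if k!='pixels'})
E
```

```text
pics
{'t': 0.0, 'tcp_pos': array([ 0.21945314, -0.61116495,  0.18984138]), 'ee_rot': array([-8.69444003e-04,  9.85178125e-01,  1.71532112e-01, -1.99956088e-04]), 'width': 0.09167035549610651, 'force': array([ 0.23674983, -0.01628812, -1.04284968])}
top {'fx': 388.39426302195386, 'fy': 388.39426302195386, 'cx': 284.9522275228068, 'cy': 213.6379749065338, 'k1': -0.03324912662785044, 'R': array([[-0.02888196, -0.99954844,  0.00829099],
       [-0.98611677,  0.027135  , -0.16382127],
       [ 0.16352232, -0.01290736, -0.9864552 ]]), 't': array([-0.01415873,  0.60028517,  0.81815361])}
side {'fx': 474.29029438029636, 'fy': 474.29029438029636, 'cx': 277.0190554213708, 'cy': 212.9306456307064, 'k1': -0.1355730654250149, 'R': array([[-0.96430497, -0.26464173, -0.00898247],
       [-0.15970037,  0.60830713, -0.77746912],
       [ 0.21121488, -0.74828283, -0.62885696]]), 't': array([0.53004647, 0.14894231, 1.11199589])}
```

View pics/top0.png

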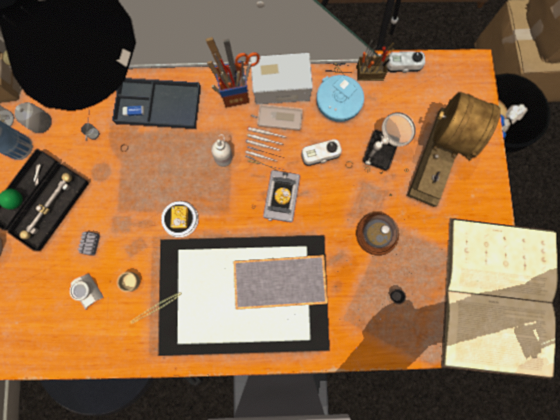

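View pics/side0.png

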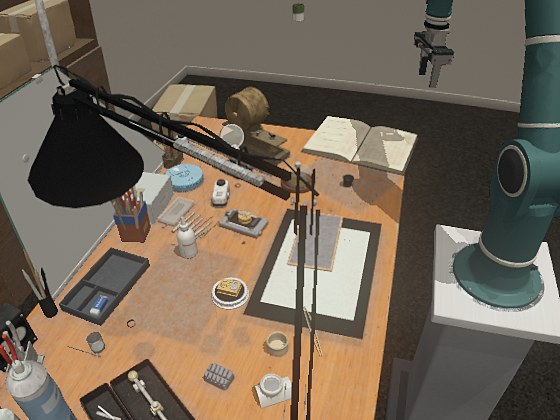

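The top view shows the block at about (180,218) holding the rectangular movement, and the stand at (282,195) holding the small one. The dome is at (378,233), the pad at (281,281), the loupe at (397,295) and the bottle at (221,150). I'll enlarge the work area.

```bash
cat > h.py <<'E'
import numpy as np, cv2
from bench import sense, cams, order
def cal(c):
    return np.array([[c['fx'],0,c['cx']],[0,c['fy'],c['cy']],[0,0,1]]), np.array([c['k1'],0,0,0.])
def p2w(c,uv,z):
    K,d=cal(c); r=cv2.undistortPoints(np.array(uv,float).reshape(-1,1,2),K,d).reshape(-1,2)
    D=np.c_[r,np.ones(len(r))]@c['R']; o=-c['R'].T@c['t']
    z=np.broadcast_to(z,len(r)); return o+D*((z-o[2])/D[:,2])[:,None]
def w2p(c,X):
    K,d=cal(c); return cv2.projectPoints(np.array(X,float).reshape(-1,1,3),cv2.Rodrigues(c['R'])[0],c['t'],K,d)[0].reshape(-1,2)
def crop(c,x,y,w,h,s,name):
    cv2.imwrite(name,cv2.resize(c['pixels'][y:y+h,x:x+w],None,fx=s,fy=s,interpolation=cv2.INTER_CUBIC))
def circ(p,r,z,n=24):
    a=np.linspace(0,2*np.pi,n,endpoint=False); return np.c_[p[0]+r*np.cos(a),p[1]+r*np.sin(a),0*a+z]
def box(p,yaw,lx,ly,z):
    q=np.array([[1,1],[1,-1],[-1,-1],[-1,1]])*[lx/2,ly/2]; c,s=np.cos(yaw),np.sin(yaw)
    return np.c_[q@np.array([[c,s],[-s,c]])+p[:2],np.full(4,z)]
E
python3 - <<'E'
from h import *
t=cams.read_camera('top'); s=cams.read_camera('side')
crop(t,150,160,260,160,3,'pics/tc.png')
crop(s,195,150,200,150,4,'pics/sc.png')
for n,uv,z in[('block',(180,218),.016),('stand',(282,195),.016),('base',(378,233),.012),('loupe',(397,295),.028),('bottle',(221,150),.05)]:print(n,p2w(t,uv,z)[0].round(3))
print(p2w(t,[(234,259),(325,256),(326,303),(236,307)],.006).round(3))
E
```

```text
block [0.602 0.212 0.016]
stand [ 0.65  -0.026  0.016]
base [ 0.554 -0.246  0.012]
loupe [ 0.413 -0.276  0.028]
bottle [0.752 0.111 0.05 ]
[[ 0.504  0.089  0.006]
 [ 0.505 -0.121  0.006]
 [ 0.399 -0.119  0.006]
 [ 0.396  0.085  0.006]]
```

View pics/tc.png

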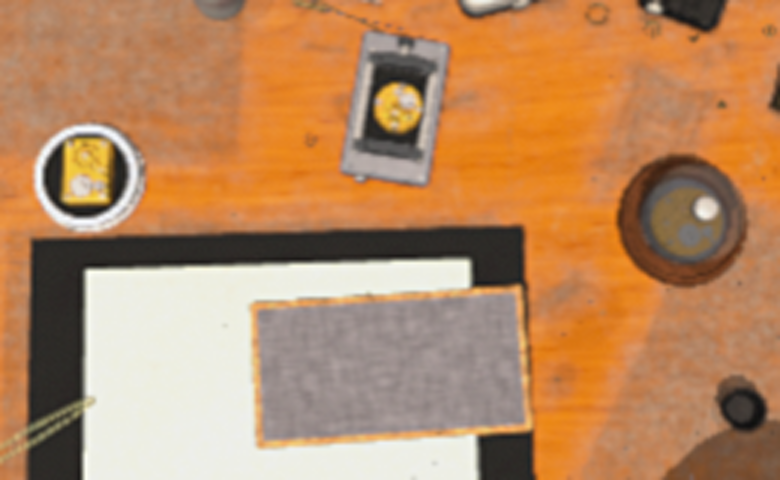

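View pics/sc.png

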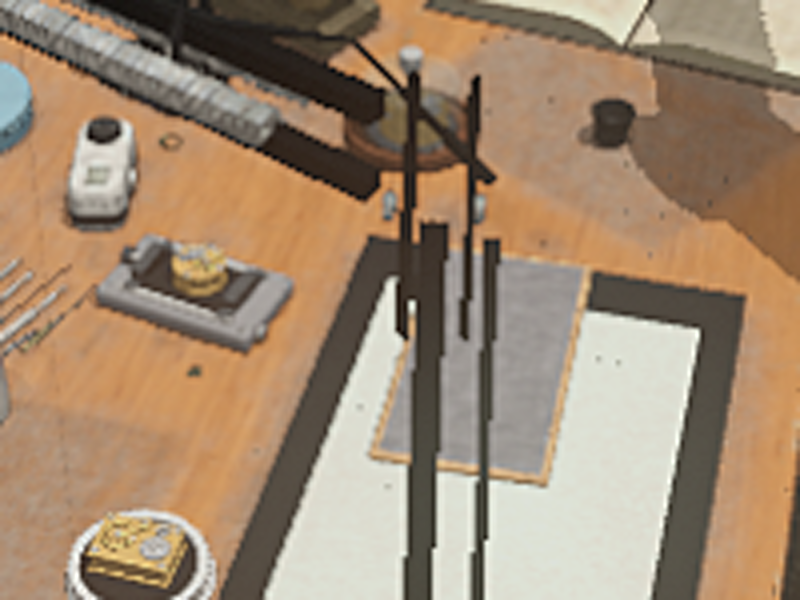

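The 3x crop shows the stand corners at (367,30), (450,43), (428,186) and (341,172), with the small movement at (398,107). The rectangular movement spans (64,138) to (109,207), the knob is at (707,208) and the base centre is at (682,220). I'll fit models to these and check them with an overlay.

```bash
cat > fit.py <<'E'
from h import *
from scipy.optimize import minimize
t=cams.read_camera('top'); im=t['pixels'].astype(float)
o=lambda p:np.array(p,float)/3+[150-1/3,160-1/3]
st=p2w(t,o([(367,30),(450,43),(428,186),(341,172)]),.016)
sc=st.mean(0); ax=st[0]+st[1]-st[2]-st[3]; print('stand',sc.round(4),'yaw',np.degrees(np.arctan2(ax[1],ax[0])))
pad=p2w(t,o([(251,303),(521,286),(530,430),(259,447)]),.006); pc=pad.mean(0); ax=pad[0]+pad[1]-pad[2]-pad[3]; print('pad',pc.round(4),np.degrees(np.arctan2(ax[1],ax[0])))
hsv=cv2.cvtColor(t['pixels'],cv2.COLOR_BGR2HSV)
def mask(x0,y0,x1,y1,f):
    m=f(hsv[y0:y1,x0:x1].astype(int),t['pixels'][y0:y1,x0:x1].astype(int)); ys,xs=np.nonzero(m); return np.c_[xs+x0,ys+y0]
w=mask(158,198,202,240,lambda h,b:(h[...,1]<60)&(h[...,2]>110))
P=p2w(t,w,.016); hull=P[cv2.convexHull(P[:,:2].astype(np.float32),returnPoints=False).ravel()]
(cx,cy),r=cv2.minEnclosingCircle(hull[:,:2].astype(np.float32)); print('block',cx,cy,r)
br=lambda h,b:(b[...,2]>120)&(b[...,2]-b[...,0]>60)
w=mask(167,203,191,232,br); P=p2w(t,w,.028)[:,:2]; q=cv2.minAreaRect(P.astype(np.float32)); print('rect',q,len(P),P.mean(0))
w=mask(273,184,293,206,br); P=p2w(t,w,.033)[:,:2]; print('small',cv2.minEnclosingCircle(P.astype(np.float32)),P.mean(0))
w=mask(380,223,392,236,lambda h,b:(h[...,2]>150)&(h[...,1]<70)); print('knob',p2w(t,w,.073).mean(0),len(w))
w=mask(350,205,405,262,lambda h,b:(h[...,2]<135)); 
m=np.zeros((420,560),np.uint8); m[w[:,1],w[:,0]]=1; n,l,s_,_=cv2.connectedComponentsWithStats(m); k=1+np.argmax(s_[1:,4]); ys,xs=np.nonzero(l==k)
P=p2w(t,np.c_[xs,ys],.010)[:,:2]; print('base',cv2.minEnclosingCircle(P.astype(np.float32)),P.mean(0))
E
python3 fit.py
```

```text
stand [ 0.6488 -0.0256  0.016 ] yaw -10.938988261205493
pad [ 0.4498 -0.0154  0.006 ] 1.8800161293051656
block 0.6007675528526306 0.21355517208576202 0.04294447600841522
rect ((0.6069382429122925, 0.21361428499221802), (0.05308159813284874, 0.055683501064777374), 88.40785217285156) 313 [0.60535053 0.21218167]
small ((0.6450163722038269, -0.026456665247678757), 0.019448822364211082) [ 0.64401745 -0.02589401]
knob [ 0.55599443 -0.24700004  0.073     ] 51
base ((0.554316520690918, -0.24423623085021973), 0.051354024559259415) [ 0.55373786 -0.24342443]
```

```bash
cat > ov.py <<'E'
from h import *
def draw(c,shapes,x,y,w,h,s,name):
    im=cv2.resize(c['pixels'][y:y+h,x:x+w],None,fx=s,fy=s,interpolation=cv2.INTER_CUBIC)
    for X,col in shapes:
        q=(w2p(c,X)-[x,y]+.5)*s-.5; cv2.polylines(im,[np.round(q*8).astype(int)],True,col,1,cv2.LINE_AA,3)
    return im
E
python3 - <<'E'
from ov import *
t=cams.read_camera('top'); s=cams.read_camera('side')
G=(0,255,0);B=(255,0,0);M=(255,0,255)
st=(.6488,-.0256);bl=(.601,.2125);ba=(.5542,-.2445);re=(.603,.2115)
S=[(box(st,np.radians(-10.9),.116,.07,.016),G),(circ((.645,-.0262),.018,.033),B),(circ(bl,.043,0),G),(circ(bl,.04,.016),M),(box(re,np.radians(-2),.048,.034,.028),B),
(circ(ba,.051,.004),G),(circ((.5557,-.2465),.009,.073),M),(circ((.5557,-.2465),.038,.03),B)]
a=draw(t,S,155,170,50,75,5,'');b=draw(t,S,255,165,55,75,5,'');d=draw(t,S,350,195,55,75,5,'')
cv2.imwrite('pics/ov.png',np.hstack([a,b,d]))
a=draw(s,S,205,270,50,45,6,'');b=draw(s,S,215,205,55,45,6,'')
d=draw(s,S,275,160,45,45,5,'')[:225];d=cv2.copyMakeBorder(d,0,45,0,0,0)
cv2.imwrite('pics/ov2.png',np.hstack([a,b,d])[:, :800])
E
```

```text
(no output)
```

View pics/ov.png

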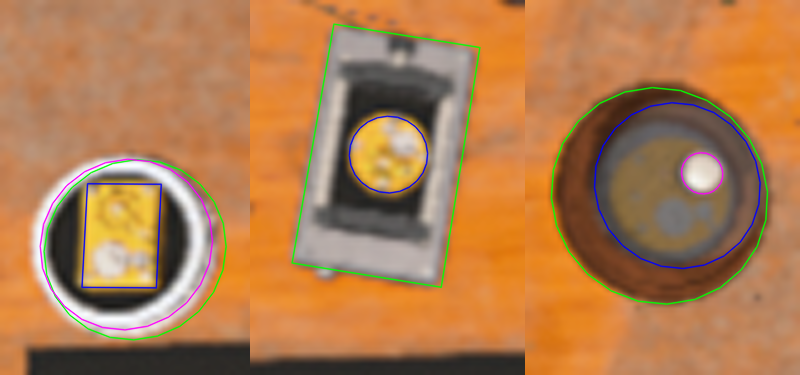

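View pics/ov2.png

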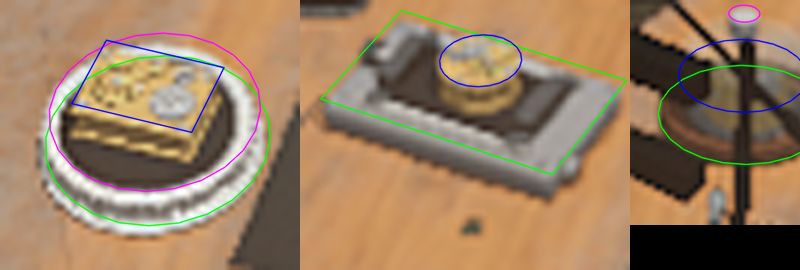

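The overlays fit the stand, movements, knob and base well. The block needs about +3 mm in y, so I put it at roughly (0.602, 0.2155). The side camera is biased by about 1 px. I'm starting with the dome.

Call:
play_rows([
  {"linear": [0.2,0.2,0],"rot": [0,0,-0.0275]},
  {"linear": [0.3,0.32,0],"rot": [0,0,-0.0275]},
  {"linear": [0.3,0.32,0],"rot": [0,0,-0.0275]},
  {"linear": [0.3,0.32,0],"rot": [0,0,-0.0275]},
  {"linear": [0.3,0.32,0],"rot": [0,0,0]},
  {"linear": [0.3,0.32,0],"rot": [0,0,0]},
  {"linear": [0.3,0.32,0],"rot": [0,0,0]},
  {"linear": [0.3,0.32,0],"rot": [0,0,0]},
], gripper=1)

```text
t: 1.15
tcp_pos: [0.4507, -0.3664, 0.191]
ee_rot: [0.0, 1.0, -0.0, 0.0]
force: [0.7, -0.5, 0.5]
width: 0.0919
gripper_force: 0.0
```

Call:
play_rows([
  {"linear": [0.3,0.32,-0.1],"rot": [0,0,0]},
  {"linear": [0.3,0.32,-0.1],"rot": [0,0,0]},
  {"linear": [0.3,0.32,-0.1],"rot": [0,0,0]},
  {"linear": [0.15,0.25,-0.1],"rot": [0,0,0]},
  {"linear": [0.1,0.0,-0.1],"rot": [0,0,0]},
  {"linear": [0,0,0],"rot": [0,0,0]},
  {"linear": [0,0,0],"rot": [0,0,0]},
])

```text
t: 1.85
tcp_pos: [0.5638, -0.2486, 0.1406]
ee_rot: [0.0, 1.0, -0.002, -0.001]
force: [-0.1, -0.5, 0.3]
width: 0.0918
gripper_force: 0.0
```

```bash
cat > st.py <<'E'
from h import *
from scipy.spatial.transform import Rotation as R
import sys
s=sense(); w,x,y,z=s['ee_rot']; r=R.from_quat([x,y,z,w]); m=r.as_matrix()
print('t',round(s['t'],2),'tcp',s['tcp_pos'].round(4),'close',np.degrees(np.arctan2(m[1,1],m[0,1])).round(1)%180,'z',m[:,2].round(3),'w',round(s['width'],4),'gf',round(s['gripper_force'],1),'F',s['force'].round(1),'q7',s['q'].round(2))
if len(sys.argv)>2: print('delta',((np.array(sys.argv[1:4],float)-s['tcp_pos'])*10).round(3))
E
python3 st.py .5557 -.2465 .059
```

```text
t 1.85 tcp [ 0.5638 -0.2486  0.1406] close 89.8 z [-0.001 -0.001 -1.   ] w 0.0918 gf 0.0 F [-0.1 -0.5  0.3] q7 [ 0.44  0.47 -0.11  1.73  0.06  0.95 -1.26]
delta [-0.081  0.021 -0.816]
```

Call:
play_rows([
  {"linear": [-0.08,0.02,-0.2],"rot": [0,0,0]},
  {"linear": [0,0,-0.25],"rot": [0,0,0]},
  {"linear": [0,0,-0.2],"rot": [0,0,0]},
  {"linear": [0,0,-0.1],"rot": [0,0,0]},
  {"linear": [0,0,-0.07],"rot": [0,0,0]},
  {"linear": [0,0,0],"rot": [0,0,0]},
  {"linear": [0,0,0],"rot": [0,0,0]},
], gripper=0.45)

```text
t: 2.55
tcp_pos: [0.5572, -0.2454, 0.0597]
ee_rot: [0.0, 1.0, -0.001, 0.001]
force: [-0.1, 0.7, -0.2]
width: 0.0413
gripper_force: 0.0
```

```bash
python3 st.py .5557 -.2465 .059; python3 - <<'E'
from h import *
s=cams.read_camera('side');t=cams.read_camera('top')
a=cv2.resize(s['pixels'][130:210,255:345],None,fx=4.4,fy=4.4,interpolation=2);b=cv2.resize(t['pixels'][190:270,335:425],None,fx=4.4,fy=4.4,interpolation=2)
cv2.imwrite('pics/g1.png',np.hstack([a,b]))
E
```

```text
t 2.55 tcp [ 0.5572 -0.2454  0.0597] close 89.9 z [ 0.001 -0.001 -1.   ] w 0.0413 gf 0.0 F [-0.1  0.7 -0.2] q7 [ 0.44  0.56 -0.1   1.8   0.08  0.79 -1.28]
delta [-0.015 -0.011 -0.007]
```

View pics/g1.png

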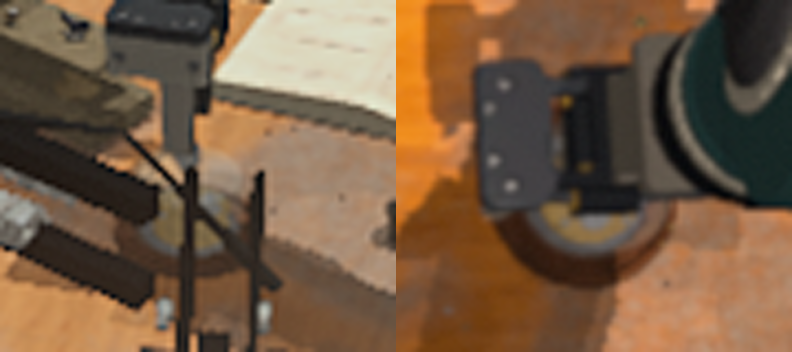

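The fingers straddle the knob in both views, so I'm closing and lifting slightly.

Call:
play_rows([
  {"linear": [0,0,0],"rot": [0,0,0]},
  {"linear": [0,0,0],"rot": [0,0,0]},
  {"linear": [0,0,0],"rot": [0,0,0]},
  {"linear": [0,0,0],"rot": [0,0,0]},
  {"linear": [0,0,0],"rot": [0,0,0]},
  {"linear": [0,0,0],"rot": [0,0,0]},
], gripper=0)

```text
t: 3.25
tcp_pos: [0.5567, -0.2447, 0.0587]
ee_rot: [0.0, 1.0, -0.0, -0.0]
force: [-0.6, -0.0, 0.0]
width: 0.0005
gripper_force: 0.0
```

Call:
play_rows([
  {"linear": [0,0,0.05],"rot": [0,0,0]},
  {"linear": [0,0,0.15],"rot": [0,0,0]},
  {"linear": [0,0,0.25],"rot": [0,0,0]},
  {"linear": [0,0,0.25],"rot": [0,0,0]},
  {"linear": [0,0,0.1],"rot": [0,0,0]},
  {"linear": [0,0,0],"rot": [0,0,0]},
])

```text
t: 3.85
tcp_pos: [0.558, -0.2453, 0.1412]
ee_rot: [0.001, 1.0, -0.0, 0.002]
force: [-0.5, -0.3, -0.2]
width: 0.0005
gripper_force: 0.0
```

```bash
python3 - <<'E'
import numpy as np
p=np.array([.4498,-.0154]);a=np.radians(1.88);y=np.array([-np.sin(a),np.cos(a)])
print(p+.06*y,p-.06*y)
E
python3 st.py .4518 -.0754 .13
```

```text
[0.44783162 0.0445677 ] [ 0.45176838 -0.0753677 ]
t 3.85 tcp [ 0.558  -0.2453  0.1412] close 90.0 z [ 0.004 -0.002 -1.   ] w 0.0005 gf 0.0 F [-0.5 -0.3 -0.2] q7 [ 0.44  0.46 -0.11  1.75  0.06  0.94 -1.26]
delta [-1.062  1.699 -0.112]
```

The fingers shut completely and missed the knob, so I'm looking again.

```bash
python3 - <<'E'
from h import *
s=cams.read_camera('side');t=cams.read_camera('top')
tcp=sense()['tcp_pos']; print(w2p(t,tcp),w2p(s,tcp), w2p(t,[.5557,-.2465,.0655]),w2p(s,[.5557,-.2465,.0655]))
a=cv2.resize(s['pixels'][130:210,255:345],None,fx=4.4,fy=4.4,interpolation=2);b=cv2.resize(t['pixels'][190:270,335:425],None,fx=4.4,fy=4.4,interpolation=2)
cv2.imwrite('pics/g2.png',np.hstack([a,b]))
E
```

```text
[[392.55471625 224.8444583 ]] [[297.40484581 142.8898961 ]] [[384.04046091 229.58594787]] [[297.31214   164.4039194]]
```

View pics/g2.png

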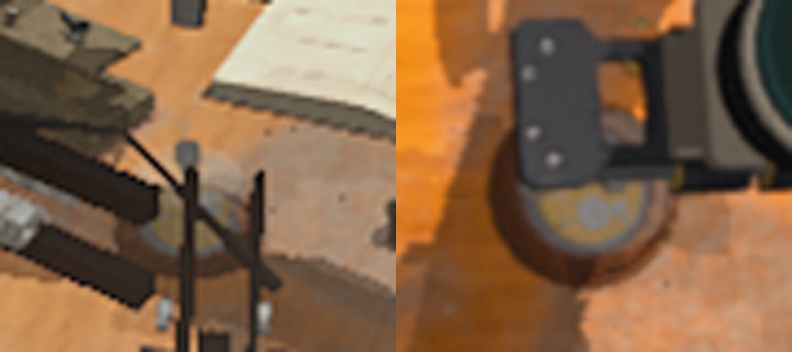

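```bash
python3 - <<'E'
from h import *
s=cams.read_camera('side');t=cams.read_camera('top')
c=np.array([.2195,-.6112,.1898]); a=np.radians(109.8); d=np.array([np.cos(a),np.sin(a),0])*.055
for z in(0,.019,.1): print('start',z,w2p(s,[c+[0,0,z],c+d+[0,0,z],c-d+[0,0,z]]).round(1).tolist())
tc=sense()['tcp_pos']
for z in(0,.025,.088,.15): print(z,w2p(s,tc+[0,0,z]).round(1),w2p(t,[tc+[0,0,z],tc+[0,.0945,z],tc-[0,.0945,-z]]).round(1).tolist())
im=cv2.imread('pics/side0.png')
a=cv2.resize(im[20:110,400:470],None,fx=5,fy=5,interpolation=2); b=cv2.resize(s['pixels'][60:150,260:340],None,fx=5,fy=5,interpolation=2)
cv2.imwrite('pics/g3.png',np.hstack([a,b]))
E
```

```text
start 0 [[425.1, 87.5], [430.8, 94.8], [419.6, 80.6]]
start 0.019 [[426.0, 82.0], [431.8, 89.2], [420.5, 75.2]]
start 0.1 [[430.2, 57.9], [436.3, 64.5], [424.4, 51.7]]
0 [[297.6 143.2]] [[392.4, 225.1], [345.4, 226.5], [438.8, 223.8]]
0.025 [[297.7 135.4]] [[396.0, 223.4], [347.5, 224.8], [443.9, 222.0]]
0.088 [[298.1 115. ]] [[406.2, 218.5], [353.5, 220.0], [458.3, 217.0]]
0.15 [[298.5  93.8]] [[418.2, 212.7], [360.4, 214.3], [475.2, 211.1]]
```

View pics/g3.png

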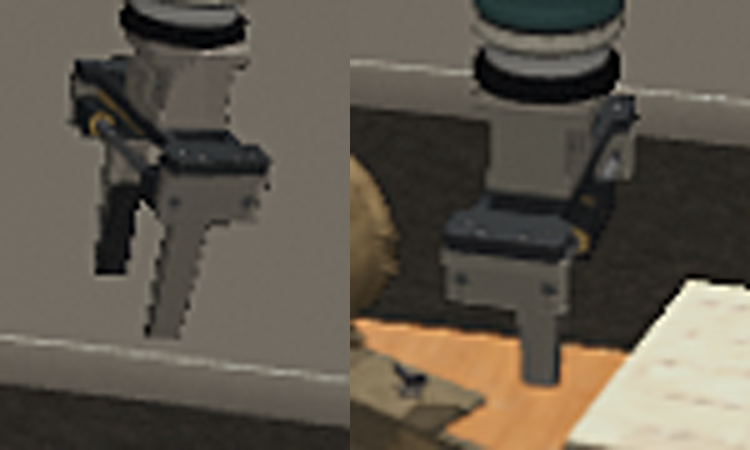

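The midpoint of the visible fingertips sits about 22 mm above the reported TCP. It projects to (427.5,81) at the start, where the TCP predicts (425,87.5), and the current view agrees. So the fingers closed above the knob. I'm going about 20 mm lower.

Call:
play_rows([
  {"linear": [-0.01,-0.015,-0.1],"rot": [0,0,0]},
  {"linear": [0,0,-0.15],"rot": [0,0,0]},
  {"linear": [0,0,-0.2],"rot": [0,0,0]},
  {"linear": [0,0,-0.2],"rot": [0,0,0]},
  {"linear": [0,0,-0.15],"rot": [0,0,0]},
  {"linear": [0,0,-0.1],"rot": [0,0,0]},
  {"linear": [0,0,-0.08],"rot": [0,0,0]},
  {"linear": [0,0,-0.02],"rot": [0,0,0]},
], gripper=0.45)

```text
t: 4.85
tcp_pos: [0.5553, -0.2461, 0.0378]
ee_rot: [-0.0, 1.0, -0.0, -0.001]
force: [0.2, -0.8, -0.1]
width: 0.0414
gripper_force: 0.0
```

Call:
play_rows([
  {"linear": [0,0,0],"rot": [0,0,0]},
  {"linear": [0,0,0],"rot": [0,0,0]},
  {"linear": [0,0,0],"rot": [0,0,0]},
  {"linear": [0,0,0],"rot": [0,0,0]},
  {"linear": [0,0,0],"rot": [0,0,0]},
], gripper=0)

```text
t: 5.35
tcp_pos: [0.5562, -0.246, 0.0394]
ee_rot: [0.0, 1.0, -0.0, 0.001]
force: [-0.5, 1.9, 1.9]
width: 0.0164
gripper_force: 30.0
```

Call:
play_rows([
  {"linear": [0,0,0.04],"rot": [0,0,0]},
  {"linear": [0,0,0.08],"rot": [0,0,0]},
  {"linear": [0,0,0.13],"rot": [0,0,0]},
  {"linear": [0,0,0.15],"rot": [0,0,0]},
  {"linear": [0,0,0.1],"rot": [0,0,0]},
  {"linear": [0,0,0],"rot": [0,0,0]},
  {"linear": [0,0,0],"rot": [0,0,0]},
])

```text
t: 6.05
tcp_pos: [0.5557, -0.2463, 0.0892]
ee_rot: [0.0, 1.0, -0.0, 0.0]
force: [0.1, 0.5, -1.4]
width: 0.0168
gripper_force: 30.0
```

```bash
python3 st.py .4518 -.0754 .037
```

```text
t 6.05 tcp [ 0.5557 -0.2463  0.0892] close 89.9 z [ 0.001 -0.    -1.   ] w 0.0168 gf 30.0 F [ 0.1  0.5 -1.4] q7 [ 0.44  0.52 -0.1   1.79  0.07  0.84 -1.27]
delta [-1.039  1.709 -0.522]
```

The dome is held, with a 1.4 N load. I'm carrying it to the right half of the pad.

Call:
play_rows([
  {"linear": [-0.05,0.08,0],"rot": [0,0,0]},
  {"linear": [-0.12,0.2,0],"rot": [0,0,0]},
  {"linear": [-0.17,0.28,0],"rot": [0,0,0]},
  {"linear": [-0.2,0.32,0],"rot": [0,0,0]},
  {"linear": [-0.2,0.32,0],"rot": [0,0,0]},
  {"linear": [-0.16,0.27,0],"rot": [0,0,0]},
  {"linear": [-0.1,0.16,0],"rot": [0,0,0]},
  {"linear": [-0.04,0.08,0],"rot": [0,0,0]},
])

```text
t: 6.85
tcp_pos: [0.4497, -0.0732, 0.0884]
ee_rot: [-0.0, 1.0, 0.001, -0.001]
force: [0.7, -0.6, -1.7]
width: 0.0168
gripper_force: 30.0
```

Call:
play_rows([
  {"linear": [0,0,-0.1],"rot": [0,0,0]},
  {"linear": [0,0,-0.15],"rot": [0,0,0]},
  {"linear": [0,0,-0.12],"rot": [0,0,0]},
  {"linear": [0,0,-0.07],"rot": [0,0,0]},
  {"linear": [0,0,-0.04],"rot": [0,0,0]},
  {"linear": [0,0,-0.02],"rot": [0,0,0]},
  {"linear": [0,0,0],"rot": [0,0,0]},
])

```text
t: 7.55
tcp_pos: [0.4518, -0.0754, 0.0387]
ee_rot: [0.0, 1.0, -0.001, -0.0]
force: [-0.3, -0.6, -1.3]
width: 0.017
gripper_force: 30.0
```

```bash
python3 st.py .4518 -.0754 .037
```

```text
t 7.55 tcp [ 0.4518 -0.0754  0.0387] close 89.9 z [-0. -0. -1.] w 0.017 gf 30.0 F [-0.3 -0.6 -1.3] q7 [ 0.22  0.4  -0.15  2.16  0.1   0.59 -1.58]
delta [ 0.    -0.    -0.017]
```

Lowering the last 2 mm and releasing.

Call:
play_rows([
  {"linear": [0,0,-0.01],"rot": [0,0,0]},
  {"linear": [0,0,-0.01],"rot": [0,0,0]},
  {"linear": [0,0,0],"rot": [0,0,0]},
  {"linear": [0,0,0],"rot": [0,0,0]},
])

```text
t: 7.95
tcp_pos: [0.4521, -0.075, 0.0372]
ee_rot: [-0.0, 1.0, -0.0, 0.0]
force: [-0.1, 1.5, 2.0]
width: 0.0167
gripper_force: 30.0
```

Call:
play_rows([
  {"linear": [0,0,0],"rot": [0,0,0]},
  {"linear": [0,0,0],"rot": [0,0,0]},
  {"linear": [0,0,0],"rot": [0,0,0]},
  {"linear": [0,0,0.1],"rot": [0,0,0]},
  {"linear": [0,0,0.2],"rot": [0,0,0]},
  {"linear": [0,0,0.3],"rot": [0,0,0]},
  {"linear": [0,0,0.3],"rot": [0,0,0]},
], gripper=0.5)

```text
t: 8.65
tcp_pos: [0.4513, -0.0752, 0.1282]
ee_rot: [-0.0, 1.0, -0.0, -0.0]
force: [0.4, 0.7, 1.0]
width: 0.0459
gripper_force: 0.0
```

```bash
python3 st.py .448 .0446 .03
```

```text
t 8.65 tcp [ 0.4513 -0.0752  0.1282] close 90.0 z [-0.001  0.    -1.   ] w 0.0459 gf 0.0 F [0.4 0.7 1. ] q7 [ 0.25  0.24 -0.17  2.11  0.06  0.8  -1.53]
delta [-0.033  1.198 -0.982]
```

Next I calibrate the tip height by touching the pad's empty half with the fingers shut.

Call:
play_rows([
  {"linear": [0,0.2,0],"rot": [0,0,0]},
  {"linear": [0,0.4,-0.1],"rot": [0,0,0]},
  {"linear": [0,0.4,-0.2],"rot": [0,0,0]},
  {"linear": [0,0.2,-0.3],"rot": [0,0,0]},
  {"linear": [0,0,-0.3],"rot": [0,0,0]},
  {"linear": [0,0,-0.2],"rot": [0,0,0]},
  {"linear": [0,0,-0.08],"rot": [0,0,0]},
  {"linear": [0,0,0],"rot": [0,0,0]},
], gripper=0)

```text
t: 9.45
tcp_pos: [0.4512, 0.0446, 0.0084]
ee_rot: [0.0, 1.0, -0.0, -0.001]
force: [-0.7, 0.0, 0.3]
width: 0.0004
gripper_force: 0.0
```

Call:
play_rows([
  {"linear": [0,0,-0.04],"rot": [0,0,0]},
  {"linear": [0,0,-0.04],"rot": [0,0,0]},
  {"linear": [0,0,-0.02],"rot": [0,0,0]},
  {"linear": [0,0,0],"rot": [0,0,0]},
])

```text
t: 9.85
tcp_pos: [0.4518, 0.0446, -0.001]
ee_rot: [0.0, 1.0, -0.001, 0.0]
force: [0.1, -0.3, 0.0]
width: 0.0001
gripper_force: 0.0
```

Call:
play_rows([
  {"linear": [0,0,-0.02],"rot": [0,0,0]},
  {"linear": [0,0,0],"rot": [0,0,0]},
  {"linear": [0,0,0],"rot": [0,0,0]},
])

```text
t: 10.15
tcp_pos: [0.4517, 0.0448, -0.0032]
ee_rot: [0.0, 1.0, -0.0, -0.0]
force: [-0.6, -0.5, 0.0]
width: 0.0003
gripper_force: 0.0
```

Call:
play_rows([
  {"linear": [0,0,-0.03],"rot": [0,0,0]},
  {"linear": [0,0,-0.03],"rot": [0,0,0]},
  {"linear": [0,0,-0.01],"rot": [0,0,0]},
  {"linear": [0,0,0],"rot": [0,0,0]},
])

```text
t: 10.55
tcp_pos: [0.4514, 0.0447, -0.0105]
ee_rot: [0.0, 1.0, -0.0, -0.0]
force: [-0.6, 0.5, -0.0]
width: 0.0005
gripper_force: 0.0
```

Call:
play_rows([
  {"linear": [0,0,-0.02],"rot": [0,0,0]},
  {"linear": [0,0,0],"rot": [0,0,0]},
])

```text
t: 10.75
tcp_pos: [0.4515, 0.0447, -0.0124]
ee_rot: [0.0, 1.0, -0.0, -0.0]
force: [0.9, -0.1, 0.9]
width: 0.0006
gripper_force: 0.0
```

Call:
play_rows([
  {"linear": [0,0,-0.01],"rot": [0,0,0]},
  {"linear": [0,0,0],"rot": [0,0,0]},
])

```text
t: 10.95
tcp_pos: [0.4516, 0.0447, -0.0133]
ee_rot: [0.0, 1.0, -0.0, -0.0]
force: [0.7, -0.6, -0.2]
width: 0.0002
gripper_force: 0.0
```

Call:
play_rows([
  {"linear": [0,0,-0.01],"rot": [0,0,0]},
  {"linear": [0,0,0],"rot": [0,0,0]},
])

```text
t: 11.15
tcp_pos: [0.4516, 0.0447, -0.0143]
ee_rot: [0.0, 1.0, -0.0, -0.0]
force: [0.1, 0.2, -0.3]
width: 0.0006
gripper_force: 0.0
```

Call:
play_rows([
  {"linear": [0,0,-0.01],"rot": [0,0,0]},
  {"linear": [0,0,0],"rot": [0,0,0]},
])

```text
t: 11.35
tcp_pos: [0.4516, 0.0447, -0.0153]
ee_rot: [0.0, 1.0, -0.0, -0.0]
force: [0.5, -0.3, 0.1]
width: 0.0004
gripper_force: 0.0
```

Call:
play_rows([
  {"linear": [0,0,-0.01],"rot": [0,0,0]},
  {"linear": [0,0,0],"rot": [0,0,0]},
])

```text
t: 11.55
tcp_pos: [0.4516, 0.0447, -0.0163]
ee_rot: [0.0, 1.0, -0.0, -0.0]
force: [-0.1, -0.3, -0.1]
width: 0.0004
gripper_force: 0.0
```

Call:
play_rows([
  {"linear": [0,0,-0.01],"rot": [0,0,0]},
  {"linear": [0,0,0],"rot": [0,0,0]},
])

```text
t: 11.75
tcp_pos: [0.4516, 0.0447, -0.0173]
ee_rot: [0.0, 1.0, -0.0, -0.0]
force: [0.2, -0.6, -0.4]
width: 0.0005
gripper_force: 0.0
```

Call:
play_rows([
  {"linear": [0,0,-0.01],"rot": [0,0,0]},
  {"linear": [0,0,0],"rot": [0,0,0]},
])

```text
t: 11.95
tcp_pos: [0.4517, 0.0447, -0.0174]
ee_rot: [0.0, 1.0, -0.0, -0.0]
force: [-2.9, -0.0, 13.4]
width: 0.0002
gripper_force: 5.7
```

Call:
play_rows([
  {"linear": [0,0,-0.01],"rot": [0,0,0]},
  {"linear": [0,0,0],"rot": [0,0,0]},
])

```text
t: 12.15
tcp_pos: [0.4517, 0.0447, -0.0175]
ee_rot: [0.0, 1.0, -0.0, 0.0]
force: [-5.8, -1.2, 24.1]
width: 0.0003
gripper_force: 12.2
```

Contact came at TCP z = -0.0173 on the pad top (0.006), so the true tip is about 23 mm above the reported TCP. I'm rising and then measuring the large movement.

Call:
play_rows([
  {"linear": [0,0,0.1],"rot": [0,0,0]},
  {"linear": [0,0,0.3],"rot": [0,0,0]},
  {"linear": [0,0,0.3],"rot": [0,0,0]},
  {"linear": [0,0,0.3],"rot": [0,0,0]},
], gripper=1)

```text
t: 12.55
tcp_pos: [0.4514, 0.0448, 0.0819]
ee_rot: [-0.0, 1.0, -0.0, -0.0]
force: [0.7, 0.1, -0.3]
width: 0.0304
gripper_force: 0.0
```

```bash
python3 - <<'E'
from ov import *
t=cams.read_camera('top'); s=cams.read_camera('side')
hsv=cv2.cvtColor(t['pixels'],cv2.COLOR_BGR2HSV)
x0,y0=350,205; h=hsv[y0:262,x0:405].astype(int); b=t['pixels'][y0:262,x0:405].astype(int)
m=((b[...,2]>150)&(b[...,1]>110)&(b[...,2]-b[...,0]>50)&(h[...,0]>17)).astype(np.uint8); n,l,q,_=cv2.connectedComponentsWithStats(m); k=1+np.argmax(q[1:,4]); ys,xs=np.nonzero(l==k)
P=p2w(t,np.c_[xs+x0,ys+y0],.025)[:,:2]; print(cv2.minEnclosingCircle(P.astype(np.float32)),P.mean(0),len(P))
S=[(circ((.5545,-.245),.026,.025),(255,0,0)),(circ((.5542,-.2445),.051,.004),(0,255,0)),(circ((.4518,-.0754),.038,.03),(255,0,0)),(circ((.4518,-.0754),.009,.071),(255,0,255))]
a=draw(t,S,350,200,60,60,5,'');d=draw(s,S,270,155,50,60,5,'');b=draw(t,S,270,250,50,60,5,'')
cv2.imwrite('pics/l1.png',np.hstack([a,d,b])); print(sense()['tcp_pos'])
E
```

```text
((0.5521290898323059, -0.2446344494819641), 0.026479065418243408) [ 0.55326142 -0.2444034 ] 343
[0.4545762  0.04510545 0.084278  ]
```

View pics/l1.png

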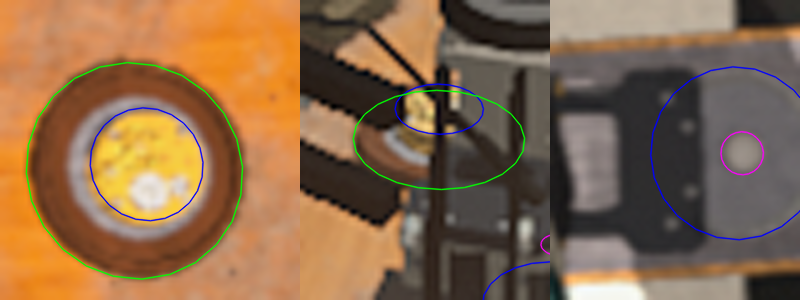

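The brass circle matches the large movement at about (0.553,-0.2447), and the dome knob on the pad is where expected. Moving there now.

Call:
play_rows([
  {"linear": [0.05,-0.15,0],"rot": [0,0,0]},
  {"linear": [0.13,-0.35,0],"rot": [0,0,0]},
  {"linear": [0.15,-0.45,0],"rot": [0,0,0]},
  {"linear": [0.16,-0.46,0],"rot": [0,0,0]},
  {"linear": [0.16,-0.46,0],"rot": [0,0,0]},
  {"linear": [0.16,-0.45,0],"rot": [0,0,0]},
  {"linear": [0.14,-0.38,0],"rot": [0,0,0]},
  {"linear": [0.06,-0.19,0],"rot": [0,0,0]},
])

```text
t: 13.45
tcp_pos: [0.5525, -0.2489, 0.0796]
ee_rot: [0.001, 1.0, -0.003, -0.0]
force: [0.1, 1.0, -1.0]
width: 0.0915
gripper_force: 0.0
```

Call:
play_rows([
  {"linear": [0,0,-0.2],"rot": [0,0,0]},
  {"linear": [0,0,-0.2],"rot": [0,0,0]},
  {"linear": [0,0,-0.1],"rot": [0,0,0]},
  {"linear": [0,0,0],"rot": [0,0,0]},
])

```text
t: 13.85
tcp_pos: [0.5511, -0.2435, 0.0286]
ee_rot: [-0.001, 1.0, -0.0, -0.002]
force: [-0.9, 0.3, -1.2]
width: 0.0918
gripper_force: 0.0
```

```bash
python3 st.py .553 -.2447 -.008
```

```text
t 13.85 tcp [ 0.5511 -0.2435  0.0286] close 90.0 z [-0.004  0.002 -1.   ] w 0.0918 gf 0.0 F [-0.9  0.3 -1.2] q7 [ 0.46  0.6  -0.13  1.82  0.11  0.73 -1.3 ]
delta [ 0.019 -0.012 -0.366]
```

Call:
play_rows([
  {"linear": [0.005,0,-0.15],"rot": [0,0,0]},
  {"linear": [0,0,-0.12],"rot": [0,0,0]},
  {"linear": [0,0,-0.07],"rot": [0,0,0]},
  {"linear": [0,0,-0.03],"rot": [0,0,0]},
  {"linear": [0,0,0],"rot": [0,0,0]},
  {"linear": [0,0,0],"rot": [0,0,0]},
])

```text
t: 14.45
tcp_pos: [0.5535, -0.2444, -0.0059]
ee_rot: [0.0, 1.0, -0.0, 0.0]
force: [-0.4, 0.1, 0.3]
width: 0.0916
gripper_force: 0.0
```

Call:
play_rows([
  {"linear": [0,0,0],"rot": [0,0,0]},
  {"linear": [0,0,0],"rot": [0,0,0]},
  {"linear": [0,0,0],"rot": [0,0,0]},
  {"linear": [0,0,0],"rot": [0,0,0]},
  {"linear": [0,0,0],"rot": [0,0,0]},
], gripper=0)

```text
t: 14.95
tcp_pos: [0.5532, -0.2443, -0.0061]
ee_rot: [0.0, 1.0, -0.0, 0.0]
force: [-0.9, -0.3, -0.3]
width: 0.0539
gripper_force: 0.0
```

Call:
play_rows([
  {"linear": [0,0,0],"rot": [0,0,0]},
  {"linear": [0,0,0],"rot": [0,0,0]},
  {"linear": [0,0,0],"rot": [0,0,0]},
])

```text
t: 15.25
tcp_pos: [0.5532, -0.2443, -0.0062]
ee_rot: [0.0, 1.0, -0.0, -0.0]
force: [-0.4, 0.6, 0.7]
width: 0.0507
gripper_force: 30.0
```

Call:
play_rows([
  {"linear": [0,0,0.03],"rot": [0,0,0]},
  {"linear": [0,0,0.05],"rot": [0,0,0]},
  {"linear": [0,0,0.1],"rot": [0,0,0]},
  {"linear": [0,0,0],"rot": [0,0,0]},
])

```text
t: 15.65
tcp_pos: [0.5544, -0.2447, 0.0135]
ee_rot: [0.001, 1.0, -0.0, 0.001]
force: [0.3, 0.3, -1.1]
width: 0.0512
gripper_force: 30.0
```

```bash
python3 st.py .448 .0446 -.008
```

```text
t 15.65 tcp [ 0.5544 -0.2447  0.0135] close 89.9 z [ 0.003 -0.001 -1.   ] w 0.0512 gf 30.0 F [ 0.3  0.3 -1.1] q7 [ 0.45  0.62 -0.12  1.82  0.11  0.7  -1.3 ]
delta [-1.064  2.893 -0.215]
```

Call:
play_rows([
  {"linear": [0,0,0.2],"rot": [0,0,0]},
  {"linear": [0,0,0.3],"rot": [0,0,0]},
  {"linear": [-0.03,0.1,0.15],"rot": [0,0,0]},
  {"linear": [-0.1,0.25,0],"rot": [0,0,0]},
  {"linear": [-0.14,0.38,0],"rot": [0,0,0]},
  {"linear": [-0.15,0.42,0],"rot": [0,0,0]},
  {"linear": [-0.15,0.42,0],"rot": [0,0,0]},
  {"linear": [-0.15,0.42,0],"rot": [0,0,0]},
])

```text
t: 16.45
tcp_pos: [0.4806, -0.0438, 0.0772]
ee_rot: [0.0, 1.0, -0.001, 0.0]
force: [0.4, 0.5, -1.0]
width: 0.0506
gripper_force: 30.0
```

Call:
play_rows([
  {"linear": [-0.14,0.38,0],"rot": [0,0,0]},
  {"linear": [-0.12,0.3,0],"rot": [0,0,0]},
  {"linear": [-0.06,0.16,0],"rot": [0,0,0]},
  {"linear": [-0.02,0.06,-0.1],"rot": [0,0,0]},
  {"linear": [0,0,-0.2],"rot": [0,0,0]},
  {"linear": [0,0,-0.2],"rot": [0,0,0]},
  {"linear": [0,0,-0.15],"rot": [0,0,0]},
  {"linear": [0,0,0],"rot": [0,0,0]},
])

```text
t: 17.25
tcp_pos: [0.4457, 0.0436, 0.0097]
ee_rot: [0.0, 1.0, -0.001, -0.002]
force: [-1.0, 0.6, -1.3]
width: 0.0508
gripper_force: 30.0
```

```bash
python3 st.py .448 .0446 -.008
```

```text
t 17.25 tcp [0.4457 0.0436 0.0097] close 89.9 z [-0.004 -0.001 -1.   ] w 0.0508 gf 30.0 F [-1.   0.6 -1.3] q7 [-0.01  0.45 -0.19  2.19  0.17  0.52 -1.9 ]
delta [ 0.023  0.01  -0.177]
```

Call:
play_rows([
  {"linear": [0,0,-0.08],"rot": [0,0,0]},
  {"linear": [0,0,-0.05],"rot": [0,0,0]},
  {"linear": [0,0,-0.03],"rot": [0,0,0]},
  {"linear": [0,0,0],"rot": [0,0,0]},
])

```text
t: 17.65
tcp_pos: [0.4472, 0.0446, -0.0043]
ee_rot: [0.0, 1.0, -0.0, -0.0]
force: [-0.0, 0.5, -2.2]
width: 0.051
gripper_force: 30.0
```

Call:
play_rows([
  {"linear": [0,0,-0.01],"rot": [0,0,0]},
  {"linear": [0,0,0],"rot": [0,0,0]},
  {"linear": [0,0,0],"rot": [0,0,0]},
])

```text
t: 17.95
tcp_pos: [0.4473, 0.0448, -0.005]
ee_rot: [0.0, 1.0, -0.0, 0.0]
force: [0.5, 0.4, -2.3]
width: 0.0505
gripper_force: 30.0
```

Call:
play_rows([
  {"linear": [0,0,-0.015],"rot": [0,0,0]},
  {"linear": [0,0,-0.01],"rot": [0,0,0]},
  {"linear": [0,0,0],"rot": [0,0,0]},
  {"linear": [0,0,0],"rot": [0,0,0]},
])

```text
t: 18.35
tcp_pos: [0.4471, 0.0447, -0.0077]
ee_rot: [0.0, 1.0, -0.0, -0.0]
force: [0.0, 0.6, -1.6]
width: 0.0505
gripper_force: 30.0
```

Call:
play_rows([
  {"linear": [0,0,-0.01],"rot": [0,0,0]},
  {"linear": [0,0,0],"rot": [0,0,0]},
  {"linear": [0,0,0],"rot": [0,0,0]},
])

```text
t: 18.65
tcp_pos: [0.4473, 0.0447, -0.0082]
ee_rot: [0.0, 1.0, -0.0, 0.0]
force: [-0.6, 0.2, 4.8]
width: 0.0509
gripper_force: 30.0
```

Call:
play_rows([
  {"linear": [0,0,0],"rot": [0,0,0]},
  {"linear": [0,0,0],"rot": [0,0,0]},
  {"linear": [0,0,0],"rot": [0,0,0]},
  {"linear": [0,0,0],"rot": [0,0,0]},
  {"linear": [0,0,0.1],"rot": [0,0,0]},
  {"linear": [0,0,0.3],"rot": [0,0,0]},
  {"linear": [0.1,-0.04,0.3],"rot": [0,0,-0.03]},
  {"linear": [0.25,-0.08,0.1],"rot": [0,0,-0.03]},
], gripper=0.85)

```text
t: 19.45
tcp_pos: [0.4826, 0.0334, 0.0745]
ee_rot: [-0.001, 0.995, -0.096, 0.001]
force: [0.7, 0.4, -0.0]
width: 0.0781
gripper_force: 0.0
```

Call:
play_rows([
  {"linear": [0.35,-0.13,0],"rot": [0,0,0]},
  {"linear": [0.4,-0.14,0],"rot": [0,0,0]},
  {"linear": [0.4,-0.14,0],"rot": [0,0,0]},
  {"linear": [0.3,-0.12,0],"rot": [0,0,0]},
  {"linear": [0.14,-0.05,0],"rot": [0,0,0]},
  {"linear": [0.04,0,0],"rot": [0,0,0]},
  {"linear": [0,0,0],"rot": [0,0,0]},
  {"linear": [0,0,0],"rot": [0,0,0]},
])

```text
t: 20.25
tcp_pos: [0.6441, -0.0244, 0.0714]
ee_rot: [-0.0, 0.996, -0.094, -0.001]
force: [0.0, -0.4, -0.9]
width: 0.0779
gripper_force: 0.0
```

```bash
python3 st.py .645 -.0262 .0
```

```text
t 20.25 tcp [ 0.6441 -0.0244  0.0714] close 79.2 z [-0.001  0.    -1.   ] w 0.0779 gf 0.0 F [ 0.  -0.4 -0.9] q7 [ 0.08  0.6  -0.14  1.7   0.1   0.85 -1.85]
delta [ 0.009 -0.018 -0.714]
```

Call:
play_rows([
  {"linear": [0.01,-0.02,-0.15],"rot": [0,0,0]},
  {"linear": [0,0,-0.2],"rot": [0,0,0]},
  {"linear": [0,0,-0.2],"rot": [0,0,0]},
  {"linear": [0,0,-0.1],"rot": [0,0,0]},
  {"linear": [0,0,-0.04],"rot": [0,0,0]},
  {"linear": [0,0,0],"rot": [0,0,0]},
  {"linear": [0,0,0],"rot": [0,0,0]},
])

```text
t: 20.95
tcp_pos: [0.6467, -0.0272, 0.003]
ee_rot: [-0.0, 0.996, -0.094, 0.001]
force: [0.7, -0.9, -0.1]
width: 0.0782
gripper_force: 0.0
```

```bash
python3 st.py .645 -.0262 .0
```

```text
t 20.95 tcp [ 0.6467 -0.0272  0.003 ] close 79.2 z [ 0.001 -0.    -1.   ] w 0.0782 gf 0.0 F [ 0.7 -0.9 -0.1] q7 [ 0.08  0.69 -0.12  1.72  0.12  0.74 -1.86]
delta [-0.017  0.01  -0.03 ]
```

Call:
play_rows([
  {"linear": [0,0,-0.02],"rot": [0,0,0]},
  {"linear": [0,0,0],"rot": [0,0,0]},
  {"linear": [0,0,0],"rot": [0,0,0]},
  {"linear": [0,0,0],"rot": [0,0,0]},
  {"linear": [0,0,0],"rot": [0,0,0]},
  {"linear": [0,0,0],"rot": [0,0,0]},
  {"linear": [0,0,0],"rot": [0,0,0]},
  {"linear": [0,0,0],"rot": [0,0,0]},
], gripper=0)

```text
t: 21.75
tcp_pos: [0.6463, -0.0271, 0.0004]
ee_rot: [-0.0, 0.996, -0.094, 0.0]
force: [-0.9, 0.2, 1.4]
width: 0.0344
gripper_force: 30.0
```

Call:
play_rows([
  {"linear": [0,0,0.03],"rot": [0,0,0]},
  {"linear": [0,0,0.1],"rot": [0,0,0]},
  {"linear": [0,0,0.2],"rot": [0,0,0]},
  {"linear": [0,0,0.2],"rot": [0,0,0]},
  {"linear": [0,0,0.1],"rot": [0,0,0]},
  {"linear": [0,0,0],"rot": [0,0,0]},
])

```text
t: 22.35
tcp_pos: [0.6475, -0.0274, 0.0654]
ee_rot: [-0.0, 0.996, -0.095, 0.002]
force: [0.4, 0.3, -1.7]
width: 0.0349
gripper_force: 30.0
```

```bash
python3 st.py .5542 -.2445 -.008
```

```text
t 22.35 tcp [ 0.6475 -0.0274  0.0654] close 79.1 z [ 0.004 -0.    -1.   ] w 0.0349 gf 30.0 F [ 0.4  0.3 -1.7] q7 [ 0.09  0.61 -0.13  1.69  0.1   0.84 -1.85]
delta [-0.933 -2.171 -0.734]
```

The small movement is held. I'm moving it over the base.

Call:
play_rows([
  {"linear": [-0.05,-0.1,0],"rot": [0,0,0]},
  {"linear": [-0.12,-0.27,0],"rot": [0,0,0]},
  {"linear": [-0.17,-0.4,0],"rot": [0,0,0]},
  {"linear": [-0.18,-0.43,0],"rot": [0,0,0]},
  {"linear": [-0.18,-0.43,0],"rot": [0,0,0]},
  {"linear": [-0.13,-0.32,0],"rot": [0,0,0]},
  {"linear": [-0.07,-0.17,0],"rot": [0,0,0]},
  {"linear": [-0.02,-0.05,0],"rot": [0,0,0]},
])

```text
t: 23.15
tcp_pos: [0.5511, -0.248, 0.0621]
ee_rot: [0.001, 0.995, -0.097, -0.001]
force: [0.5, -0.3, -1.0]
width: 0.0347
gripper_force: 30.0
```

Call:
play_rows([
  {"linear": [0,0,-0.1],"rot": [0,0,0]},
  {"linear": [0,0,-0.2],"rot": [0,0,0]},
  {"linear": [0,0,-0.2],"rot": [0,0,0]},
  {"linear": [0,0,-0.12],"rot": [0,0,0]},
  {"linear": [0,0,-0.05],"rot": [0,0,0]},
  {"linear": [0,0,0],"rot": [0,0,0]},
  {"linear": [0,0,0],"rot": [0,0,0]},
])

```text
t: 23.85
tcp_pos: [0.5549, -0.244, -0.0033]
ee_rot: [0.0, 0.996, -0.094, 0.0]
force: [0.1, -0.1, -0.3]
width: 0.0347
gripper_force: 30.0
```

```bash
python3 st.py .5547 -.2445 -.0096
```

```text
t 23.85 tcp [ 0.5549 -0.244  -0.0033] close 79.2 z [ 0.001 -0.    -1.   ] w 0.0347 gf 30.0 F [ 0.1 -0.1 -0.3] q7 [ 0.44  0.65 -0.11  1.82  0.1   0.67 -1.49]
delta [-0.002 -0.005 -0.063]
```

Call:
play_rows([
  {"linear": [0,-0.005,-0.03],"rot": [0,0,0]},
  {"linear": [0,0,-0.02],"rot": [0,0,0]},
  {"linear": [0,0,0],"rot": [0,0,0]},
  {"linear": [0,0,0],"rot": [0,0,0]},
])

```text
t: 24.25
tcp_pos: [0.5542, -0.2449, -0.0086]
ee_rot: [0.0, 0.996, -0.095, 0.0]
force: [0.3, -0.2, 0.8]
width: 0.0345
gripper_force: 30.0
```

Call:
play_rows([
  {"linear": [0,0,-0.01],"rot": [0,0,0]},
  {"linear": [0,0,0],"rot": [0,0,0]},
  {"linear": [0,0,0],"rot": [0,0,0]},
])

```text
t: 24.55
tcp_pos: [0.5544, -0.2449, -0.0096]
ee_rot: [0.0, 0.996, -0.095, 0.0]
force: [0.5, 0.2, -0.4]
width: 0.035
gripper_force: 30.0
```

Call:
play_rows([
  {"linear": [0,0,-0.005],"rot": [0,0,0]},
  {"linear": [0,0,0],"rot": [0,0,0]},
  {"linear": [0,0,0],"rot": [0,0,0]},
  {"linear": [0,0,0],"rot": [0,0,0]},
  {"linear": [0,0,0.1],"rot": [0,0,0]},
  {"linear": [0,0,0.3],"rot": [0,0,0]},
  {"linear": [0,0,0.3],"rot": [0,0,0]},
  {"linear": [0,0,0.3],"rot": [0,0,0]},
], gripper=0.6)

```text
t: 25.35
tcp_pos: [0.5542, -0.2447, 0.0915]
ee_rot: [0.0, 0.996, -0.094, 0.0]
force: [0.5, -0.6, 0.4]
width: 0.0549
gripper_force: 0.0
```

Call:
play_rows([
  {"linear": [-0.1,0.15,0.05],"rot": [0,0,0]},
  {"linear": [-0.2,0.32,0],"rot": [0,0,0]},
  {"linear": [-0.22,0.37,0],"rot": [0,0,0]},
  {"linear": [-0.22,0.37,0],"rot": [0,0,0]},
  {"linear": [-0.18,0.3,0],"rot": [0,0,0]},
  {"linear": [-0.1,0.18,0],"rot": [0,0,0]},
  {"linear": [0,0,0],"rot": [0,0,0]},
  {"linear": [0,0,0],"rot": [0,0,0]},
])

```text
t: 26.15
tcp_pos: [0.453, -0.0762, 0.0956]
ee_rot: [0.0, 0.996, -0.094, 0.001]
force: [0.8, 0.1, 0.6]
width: 0.0553
gripper_force: 0.0
```

```bash
python3 st.py .4518 -.0754 .037;python3 - <<'E'
from ov import *
t=cams.read_camera('top')
x0,y0=350,205; b=t['pixels'][y0:262,x0:405].astype(int);h=cv2.cvtColor(t['pixels'],cv2.COLOR_BGR2HSV)[y0:262,x0:405].astype(int)
m=((b[...,2]>150)&(b[...,1]>110)&(b[...,2]-b[...,0]>50)&(h[...,0]>17)).astype(np.uint8); n,l,q,_=cv2.connectedComponentsWithStats(m); k=1+np.argmax(q[1:,4]); ys,xs=np.nonzero(l==k)
P=p2w(t,np.c_[xs+x0,ys+y0],.023)[:,:2]; print(cv2.minEnclosingCircle(P.astype(np.float32)),P.mean(0),len(P))
S=[(circ((.554,-.2445),.018,.023),(255,0,0)),(circ((.5542,-.2445),.051,.004),(0,255,0)),(circ((.4473,.0447),.026,.023),(255,0,0)),(circ((.602,.2155),.04,.016),(0,255,0)),(box((.603,.212),np.radians(-2),.048,.034,.028),(255,0,0)),(circ((.602,.2155),.034,.013),(255,0,255))]
cv2.imwrite('pics/s1.png',np.hstack([draw(t,S,350,200,55,65,5,''),draw(t,S,225,240,55,65,5,''),draw(t,S,155,185,50,65,5,'')]))
E
```

```text
t 26.15 tcp [ 0.453  -0.0762  0.0956] close 79.2 z [ 0.002 -0.001 -1.   ] w 0.0553 gf 0.0 F [0.8 0.1 0.6] q7 [ 0.26  0.3  -0.19  2.13  0.08  0.72 -1.75]
delta [-0.012  0.008 -0.586]
((0.5523455142974854, -0.24487341940402985), 0.019083239138126373) [ 0.55209331 -0.243765  ] 154
```

View pics/s1.png

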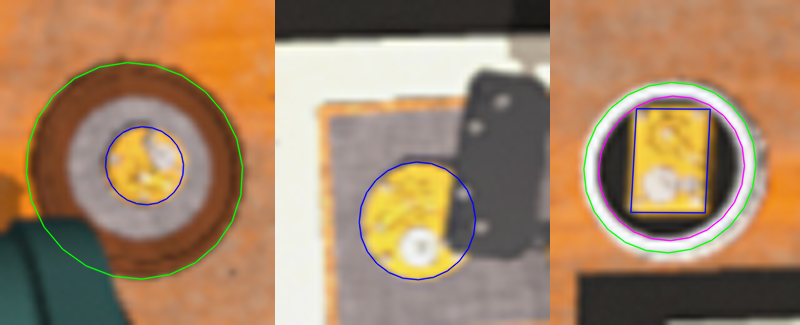

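The small movement is centred on the base, the large one sits on the pad, and the corrected block model fits. Now I'm fetching the dome.

Call:
play_rows([
  {"linear": [-0.005,0.005,-0.15],"rot": [0,0,0]},
  {"linear": [0,0,-0.18],"rot": [0,0,0]},
  {"linear": [0,0,-0.15],"rot": [0,0,0]},
  {"linear": [0,0,-0.07],"rot": [0,0,0]},
  {"linear": [0,0,-0.03],"rot": [0,0,0]},
  {"linear": [0,0,0],"rot": [0,0,0]},
])

```text
t: 26.8
tcp_pos: [0.4519, -0.0758, 0.0367]
ee_rot: [0.0, 0.995, -0.095, -0.0]
force: [0.5, -0.5, -0.3]
width: 0.0547
gripper_force: 0.0
```

Call:
play_rows([
  {"linear": [0,0,0],"rot": [0,0,0]},
  {"linear": [0,0,0],"rot": [0,0,0]},
  {"linear": [0,0,0],"rot": [0,0,0]},
  {"linear": [0,0,0],"rot": [0,0,0]},
  {"linear": [0,0,0],"rot": [0,0,0]},
  {"linear": [0,0,0],"rot": [0,0,0]},
  {"linear": [0,0,0],"rot": [0,0,0]},
], gripper=0)

```text
t: 27.5
tcp_pos: [0.4519, -0.075, 0.0369]
ee_rot: [-0.0, 0.996, -0.094, 0.0]
force: [0.1, 1.4, 1.1]
width: 0.0164
gripper_force: 30.0
```

Call:
play_rows([
  {"linear": [0,0,0.04],"rot": [0,0,0]},
  {"linear": [0,0,0.1],"rot": [0,0,0]},
  {"linear": [0,0,0.15],"rot": [0,0,0]},
  {"linear": [0,0,0.15],"rot": [0,0,0]},
  {"linear": [0,0,0.1],"rot": [0,0,0]},
  {"linear": [0,0,0.05],"rot": [0,0,0]},
  {"linear": [0,0,0],"rot": [0,0,0]},
])

```text
t: 28.2
tcp_pos: [0.4521, -0.0754, 0.0965]
ee_rot: [0.0, 0.996, -0.095, 0.001]
force: [-0.2, -0.5, -2.4]
width: 0.0166
gripper_force: 30.0
```

```bash
python3 st.py .5542 -.2445 .039
```

```text
t 28.2 tcp [ 0.4521 -0.0754  0.0965] close 79.1 z [ 0.001 -0.    -1.   ] w 0.0166 gf 30.0 F [-0.2 -0.5 -2.4] q7 [ 0.26  0.29 -0.19  2.13  0.08  0.72 -1.75]
delta [ 1.021 -1.691 -0.575]
```

Call:
play_rows([
  {"linear": [0.05,-0.08,0],"rot": [0,0,0]},
  {"linear": [0.12,-0.2,0],"rot": [0,0,0]},
  {"linear": [0.17,-0.28,0],"rot": [0,0,0]},
  {"linear": [0.19,-0.32,0],"rot": [0,0,0]},
  {"linear": [0.19,-0.32,0],"rot": [0,0,0]},
  {"linear": [0.16,-0.26,0],"rot": [0,0,0]},
  {"linear": [0.1,-0.16,0],"rot": [0,0,0]},
  {"linear": [0.04,-0.07,0],"rot": [0,0,0]},
])

```text
t: 29.0
tcp_pos: [0.5536, -0.247, 0.0944]
ee_rot: [0.0, 0.995, -0.096, -0.001]
force: [0.5, -0.3, -1.6]
width: 0.0168
gripper_force: 30.0
```

Call:
play_rows([
  {"linear": [0,0,0],"rot": [0,0,0]},
  {"linear": [0,0,0],"rot": [0,0,0]},
  {"linear": [0,0,0],"rot": [0,0,0]},
])

```text
t: 29.3
tcp_pos: [0.5532, -0.2429, 0.0956]
ee_rot: [-0.0, 0.996, -0.094, -0.0]
force: [0.2, -0.1, -1.3]
width: 0.0167
gripper_force: 30.0
```

```bash
python3 st.py .5542 -.2445 .039
```

```text
t 29.3 tcp [ 0.5532 -0.2429  0.0956] close 79.2 z [-0.001  0.001 -1.   ] w 0.0167 gf 30.0 F [ 0.2 -0.1 -1.3] q7 [ 0.45  0.51 -0.12  1.79  0.08  0.85 -1.47]
delta [ 0.01  -0.016 -0.566]
```

Call:
play_rows([
  {"linear": [0.01,-0.015,-0.08],"rot": [0,0,0]},
  {"linear": [0,0,-0.12],"rot": [0,0,0]},
  {"linear": [0,0,-0.12],"rot": [0,0,0]},
  {"linear": [0,0,-0.1],"rot": [0,0,0]},
  {"linear": [0,0,-0.06],"rot": [0,0,0]},
  {"linear": [0,0,-0.03],"rot": [0,0,0]},
  {"linear": [0,0,0],"rot": [0,0,0]},
  {"linear": [0,0,0],"rot": [0,0,0]},
])

```text
t: 30.1
tcp_pos: [0.555, -0.2459, 0.0451]
ee_rot: [0.0, 0.996, -0.095, 0.0]
force: [0.7, 0.7, -1.4]
width: 0.0168
gripper_force: 30.0
```

Call:
play_rows([
  {"linear": [0,0,-0.02],"rot": [0,0,0]},
  {"linear": [0,0,-0.01],"rot": [0,0,0]},
  {"linear": [0,0,0],"rot": [0,0,0]},
  {"linear": [0,0,0],"rot": [0,0,0]},
])

```text
t: 30.5
tcp_pos: [0.5547, -0.2458, 0.0419]
ee_rot: [0.0, 0.996, -0.095, 0.0]
force: [-0.0, -0.4, -1.1]
width: 0.0166
gripper_force: 30.0
```

```bash
python3 st.py .5545 -.245 .039
```

```text
t 30.5 tcp [ 0.5547 -0.2458  0.0419] close 79.2 z [ 0. -0. -1.] w 0.0166 gf 30.0 F [-0.  -0.4 -1.1] q7 [ 0.45  0.58 -0.11  1.81  0.09  0.75 -1.47]
delta [-0.002  0.008 -0.029]
```

Call:
play_rows([
  {"linear": [0,0.005,-0.02],"rot": [0,0,0]},
  {"linear": [0,0,-0.01],"rot": [0,0,0]},
  {"linear": [0,0,0],"rot": [0,0,0]},
  {"linear": [0,0,0],"rot": [0,0,0]},
])

```text
t: 30.9
tcp_pos: [0.5548, -0.245, 0.039]
ee_rot: [-0.0, 0.996, -0.094, 0.0]
force: [0.4, -0.0, 0.6]
width: 0.0168
gripper_force: 30.0
```

Call:
play_rows([
  {"linear": [0,0,-0.005],"rot": [0,0,0]},
  {"linear": [0,0,0],"rot": [0,0,0]},
])

```text
t: 31.1
tcp_pos: [0.5548, -0.2448, 0.0388]
ee_rot: [-0.0, 0.996, -0.094, -0.0]
force: [-1.2, 1.3, 4.9]
width: 0.0165
gripper_force: 30.0
```

The dome is seated on the floor. I'm releasing it and moving to the rectangular movement.

Call:
play_rows([
  {"linear": [0,0,0],"rot": [0,0,0]},
  {"linear": [0,0,0],"rot": [0,0,0]},
  {"linear": [0,0,0],"rot": [0,0,0]},
  {"linear": [0,0,0.1],"rot": [0,0,0]},
  {"linear": [0,0,0.25],"rot": [0,0,0]},
  {"linear": [0,0.1,0.25],"rot": [0,0,0.0245]},
  {"linear": [0.03,0.25,0],"rot": [0,0,0.0245]},
  {"linear": [0.04,0.37,0],"rot": [0,0,0]},
], gripper=0.6)

```text
t: 31.9
tcp_pos: [0.5621, -0.1743, 0.0993]
ee_rot: [0.001, 1.0, -0.018, 0.001]
force: [0.3, 1.2, -0.2]
width: 0.0552
gripper_force: 0.0
```

Call:
play_rows([
  {"linear": [0.05,0.45,0],"rot": [0,0,0]},
  {"linear": [0.05,0.45,0],"rot": [0,0,0]},
  {"linear": [0.05,0.45,0],"rot": [0,0,0]},
  {"linear": [0.05,0.45,0],"rot": [0,0,0]},
  {"linear": [0.05,0.45,0],"rot": [0,0,0]},
  {"linear": [0.05,0.45,0],"rot": [0,0,0]},
  {"linear": [0.05,0.45,0],"rot": [0,0,0]},
  {"linear": [0.04,0.37,0],"rot": [0,0,0]},
], gripper=0.85)

```text
t: 32.7
tcp_pos: [0.5996, 0.1829, 0.0981]
ee_rot: [-0.001, 1.0, -0.016, -0.0]
force: [0.5, 0.2, -0.5]
width: 0.0783
gripper_force: 0.0
```

Call:
play_rows([
  {"linear": [0.02,0.22,0],"rot": [0,0,0]},
  {"linear": [0.01,0.1,0],"rot": [0,0,0]},
  {"linear": [0,0,0],"rot": [0,0,0]},
  {"linear": [0,0,0],"rot": [0,0,0]},
  {"linear": [0,0,0],"rot": [0,0,0]},
])

```text
t: 33.2
tcp_pos: [0.6039, 0.2084, 0.0982]
ee_rot: [0.001, 1.0, -0.019, -0.0]
force: [-0.9, -0.7, -0.7]
width: 0.078
gripper_force: 0.0
```

```bash
python3 st.py .603 .212 -.005
```

```text
t 33.2 tcp [0.6039 0.2084 0.0982] close 87.8 z [-0.    -0.001 -1.   ] w 0.078 gf 0.0 F [-0.9 -0.7 -0.7] q7 [-0.22  0.57 -0.23  1.69  0.16  0.9  -2.12]
delta [-0.009  0.036 -1.032]
```

Call:
play_rows([
  {"linear": [0,0.01,-0.2],"rot": [0,0,0]},
  {"linear": [0,0,-0.25],"rot": [0,0,0]},
  {"linear": [0,0,-0.25],"rot": [0,0,0]},
  {"linear": [0,0,-0.15],"rot": [0,0,0]},
  {"linear": [0,0,-0.08],"rot": [0,0,0]},
  {"linear": [0,0,0],"rot": [0,0,0]},
  {"linear": [0,0,0],"rot": [0,0,0]},
  {"linear": [0,0,0],"rot": [0,0,0]},
])

```text
t: 34.0
tcp_pos: [0.6046, 0.2121, 0.0066]
ee_rot: [-0.0, 1.0, -0.018, 0.001]
force: [-0.1, 0.8, -0.3]
width: 0.0779
gripper_force: 0.0
```

```bash
python3 st.py .603 .212 -.005
```

```text
t 34.0 tcp [0.6046 0.2121 0.0066] close 88.0 z [ 0.002  0.001 -1.   ] w 0.0779 gf 0.0 F [-0.1  0.8 -0.3] q7 [-0.24  0.69 -0.2   1.73  0.19  0.74 -2.15]
delta [-0.016 -0.001 -0.116]
```

Call:
play_rows([
  {"linear": [-0.01,0,-0.06],"rot": [0,0,0]},
  {"linear": [0,0,-0.04],"rot": [0,0,0]},
  {"linear": [0,0,-0.01],"rot": [0,0,0]},
  {"linear": [0,0,0],"rot": [0,0,0]},
  {"linear": [0,0,0],"rot": [0,0,0]},
])

```text
t: 34.5
tcp_pos: [0.6027, 0.2118, -0.0057]
ee_rot: [-0.0, 1.0, -0.018, -0.0]
force: [0.1, -0.6, -0.3]
width: 0.0779
gripper_force: 0.0
```

Call:
play_rows([
  {"linear": [0,0,0],"rot": [0,0,0]},
  {"linear": [0,0,0],"rot": [0,0,0]},
  {"linear": [0,0,0],"rot": [0,0,0]},
  {"linear": [0,0,0],"rot": [0,0,0]},
  {"linear": [0,0,0],"rot": [0,0,0]},
  {"linear": [0,0,0],"rot": [0,0,0]},
  {"linear": [0,0,0],"rot": [0,0,0]},
  {"linear": [0,0,0],"rot": [0,0,0]},
], gripper=0)

```text
t: 35.3
tcp_pos: [0.6025, 0.2123, -0.0056]
ee_rot: [-0.0, 1.0, -0.018, -0.0]
force: [-1.0, 1.3, -0.0]
width: 0.0337
gripper_force: 30.0
```

Call:
play_rows([
  {"linear": [0,0,0.04],"rot": [0,0,0]},
  {"linear": [0,0,0.1],"rot": [0,0,0]},
  {"linear": [0,0,0.2],"rot": [0,0,0]},
  {"linear": [0,0,0.2],"rot": [0,0,0]},
  {"linear": [0,0,0.1],"rot": [0,0,0]},
  {"linear": [0,0,0],"rot": [0,0,0]},
  {"linear": [0,0,0],"rot": [0,0,0]},
])

```text
t: 36.0
tcp_pos: [0.6025, 0.2113, 0.0581]
ee_rot: [0.0, 1.0, -0.018, -0.0]
force: [-1.3, 0.9, -1.5]
width: 0.0337
gripper_force: 30.0
```

```bash
python3 st.py .6488 -.0256 0
```

```text
t 36.0 tcp [0.6025 0.2113 0.0581] close 88.0 z [-0. -0. -1.] w 0.0337 gf 30.0 F [-1.3  0.9 -1.5] q7 [-0.23  0.62 -0.22  1.71  0.17  0.83 -2.13]
delta [ 0.463 -2.369 -0.581]
```

The rectangular movement is held. I'm carrying it to the stand and turning -8.9°.

Call:
play_rows([
  {"linear": [0.02,-0.1,0],"rot": [0,0,0]},
  {"linear": [0.06,-0.28,0],"rot": [0,0,-0.0125]},
  {"linear": [0.08,-0.42,0],"rot": [0,0,-0.0125]},
  {"linear": [0.08,-0.43,0],"rot": [0,0,-0.0125]},
  {"linear": [0.08,-0.43,0],"rot": [0,0,-0.012]},
  {"linear": [0.07,-0.38,0],"rot": [0,0,0]},
  {"linear": [0.05,-0.23,0],"rot": [0,0,0]},
  {"linear": [0.02,-0.1,0],"rot": [0,0,0]},
])

```text
t: 36.8
tcp_pos: [0.6481, -0.0303, 0.0571]
ee_rot: [0.001, 0.995, -0.098, -0.001]
force: [-0.3, 0.1, -0.1]
width: 0.034
gripper_force: 30.0
```

Call:
play_rows([
  {"linear": [0,0,0],"rot": [0,0,0]},
  {"linear": [0,0,-0.1],"rot": [0,0,0]},
  {"linear": [0,0,-0.1],"rot": [0,0,0]},
  {"linear": [0,0,-0.05],"rot": [0,0,0]},
  {"linear": [0,0,0],"rot": [0,0,0]},
  {"linear": [0,0,0],"rot": [0,0,0]},
  {"linear": [0,0,0],"rot": [0,0,0]},
])

```text
t: 37.5
tcp_pos: [0.6489, -0.025, 0.0336]
ee_rot: [-0.0, 0.995, -0.095, 0.0]
force: [0.2, 0.0, -0.8]
width: 0.0337
gripper_force: 30.0
```

```bash
python3 st.py .6488 -.0256 -.0006
```

```text
t 37.5 tcp [ 0.6489 -0.025   0.0336] close 79.1 z [ 0.001  0.    -1.   ] w 0.0337 gf 30.0 F [ 0.2  0.  -0.8] q7 [ 0.1   0.66 -0.16  1.7   0.14  0.8  -1.88]
delta [-0.001 -0.006 -0.342]
```

Call:
play_rows([
  {"linear": [0,0,-0.1],"rot": [0,0,0]},
  {"linear": [0,0,-0.1],"rot": [0,0,0]},
  {"linear": [0,0,-0.06],"rot": [0,0,0]},
  {"linear": [0,0,-0.04],"rot": [0,0,0]},
  {"linear": [0,0,-0.02],"rot": [0,0,0]},
  {"linear": [0,0,0],"rot": [0,0,0]},
  {"linear": [0,0,0],"rot": [0,0,0]},
])

```text
t: 38.2
tcp_pos: [0.6489, -0.0253, 0.0015]
ee_rot: [-0.0, 0.995, -0.095, 0.0]
force: [0.1, -1.0, -0.7]
width: 0.0339
gripper_force: 30.0
```

Call:
play_rows([
  {"linear": [0,0,-0.01],"rot": [0,0,0]},
  {"linear": [0,0,0],"rot": [0,0,0]},
  {"linear": [0,0,0],"rot": [0,0,0]},
])

```text
t: 38.5
tcp_pos: [0.6488, -0.0253, 0.0005]
ee_rot: [0.0, 0.995, -0.095, 0.0]
force: [0.7, 0.3, -0.5]
width: 0.0339
gripper_force: 30.0
```

Call:
play_rows([
  {"linear": [0,0,-0.01],"rot": [0,0,0]},
  {"linear": [0,0,0],"rot": [0,0,0]},
  {"linear": [0,0,0],"rot": [0,0,0]},
])

```text
t: 38.8
tcp_pos: [0.6488, -0.0253, -0.0007]
ee_rot: [-0.0, 0.995, -0.095, 0.0]
force: [0.8, 0.1, -1.6]
width: 0.0336
gripper_force: 30.0
```

Call:
play_rows([
  {"linear": [0,0,-0.005],"rot": [0,0,0]},
  {"linear": [0,0,0],"rot": [0,0,0]},
])

```text
t: 39.0
tcp_pos: [0.6488, -0.0253, -0.0007]
ee_rot: [0.0, 0.995, -0.095, 0.0]
force: [-2.1, -0.3, 4.2]
width: 0.0335
gripper_force: 30.0
```

The movement is on the bed. I'm releasing it and going for the large movement on the pad.

Call:
play_rows([
  {"linear": [0,0,0],"rot": [0,0,0]},
  {"linear": [0,0,0],"rot": [0,0,0]},
  {"linear": [0,0,0],"rot": [0,0,0]},
  {"linear": [0,0,0.1],"rot": [0,0,0]},
  {"linear": [0,0,0.3],"rot": [0,0,0]},
  {"linear": [-0.1,0.03,0.3],"rot": [0,0,0]},
  {"linear": [-0.25,0.09,0],"rot": [0,0,0]},
  {"linear": [-0.4,0.14,0],"rot": [0,0,0]},
], gripper=0.6)

```text
t: 39.8
tcp_pos: [0.5757, 0.0002, 0.0707]
ee_rot: [-0.0, 0.995, -0.096, 0.003]
force: [-0.4, 0.9, -0.6]
width: 0.0553
gripper_force: 0.0
```

Call:
play_rows([
  {"linear": [-0.4,0.14,0],"rot": [0,0,0]},
  {"linear": [-0.4,0.14,0],"rot": [0,0,0]},
  {"linear": [-0.3,0.1,0],"rot": [0,0,0]},
  {"linear": [-0.13,0.05,0],"rot": [0,0,0]},
  {"linear": [-0.03,0.01,0],"rot": [0,0,0]},
  {"linear": [0,0,-0.2],"rot": [0,0,0]},
  {"linear": [0,0,-0.2],"rot": [0,0,0]},
  {"linear": [0,0,0],"rot": [0,0,0]},
], gripper=0.85)

```text
t: 40.6
tcp_pos: [0.4479, 0.0441, 0.0273]
ee_rot: [0.0, 0.995, -0.096, -0.001]
force: [-0.6, -0.1, -0.1]
width: 0.0776
gripper_force: 0.0
```

```bash
python3 st.py .4473 .0447 -.0082
```

```text
t 40.6 tcp [0.4479 0.0441 0.0273] close 79.0 z [-0.002 -0.    -1.   ] w 0.0776 gf 0.0 F [-0.6 -0.1 -0.1] q7 [-0.    0.42 -0.2   2.18  0.15  0.56 -2.07]
delta [-0.006  0.006 -0.355]
```

Call:
play_rows([
  {"linear": [-0.005,0.005,-0.15],"rot": [0,0,0]},
  {"linear": [0,0,-0.12],"rot": [0,0,0]},
  {"linear": [0,0,-0.07],"rot": [0,0,0]},
  {"linear": [0,0,-0.03],"rot": [0,0,0]},
  {"linear": [0,0,0],"rot": [0,0,0]},
  {"linear": [0,0,0],"rot": [0,0,0]},
])

```text
t: 41.2
tcp_pos: [0.4475, 0.0453, -0.0079]
ee_rot: [-0.0, 0.995, -0.095, 0.0]
force: [-0.1, 0.5, 0.1]
width: 0.0781
gripper_force: 0.0
```

Call:
play_rows([
  {"linear": [0,0,0],"rot": [0,0,0]},
  {"linear": [0,0,0],"rot": [0,0,0]},
  {"linear": [0,0,0],"rot": [0,0,0]},
  {"linear": [0,0,0],"rot": [0,0,0]},
  {"linear": [0,0,0],"rot": [0,0,0]},
  {"linear": [0,0,0],"rot": [0,0,0]},
  {"linear": [0,0,0],"rot": [0,0,0]},
], gripper=0)

```text
t: 41.9
tcp_pos: [0.4473, 0.0452, -0.008]
ee_rot: [0.0, 0.995, -0.095, 0.0]
force: [-1.3, -1.3, 3.9]
width: 0.0507
gripper_force: 30.0
```

Call:
play_rows([
  {"linear": [0,0,0.04],"rot": [0,0,0]},
  {"linear": [0,0,0.1],"rot": [0,0,0]},
  {"linear": [0,0,0.2],"rot": [0,0,0]},
  {"linear": [0,0,0.2],"rot": [0,0,0]},
  {"linear": [0,0,0.1],"rot": [0,0,0]},
  {"linear": [0,0,0],"rot": [0,0,0]},
  {"linear": [0,0,0],"rot": [0,0,0]},
])

```text
t: 42.6
tcp_pos: [0.4469, 0.0451, 0.0557]
ee_rot: [0.0, 0.995, -0.095, -0.0]
force: [-0.2, -0.6, -1.9]
width: 0.0507
gripper_force: 30.0
```

```bash
python3 st.py .602 .2155 -.003
```

```text
t 42.6 tcp [0.4469 0.0451 0.0557] close 79.1 z [-0. -0. -1.] w 0.0507 gf 30.0 F [-0.2 -0.6 -1.9] q7 [ 0.01  0.36 -0.21  2.17  0.13  0.62 -2.06]
delta [ 1.551  1.704 -0.587]
```

Call:
play_rows([
  {"linear": [0.07,0.08,0],"rot": [0,0,0]},
  {"linear": [0.18,0.2,0],"rot": [0,0,0]},
  {"linear": [0.27,0.29,0],"rot": [0,0,0]},
  {"linear": [0.28,0.31,0],"rot": [0,0,0]},
  {"linear": [0.28,0.31,0],"rot": [0,0,0]},
  {"linear": [0.25,0.27,0],"rot": [0,0,0]},
  {"linear": [0.15,0.16,0],"rot": [0,0,0]},
  {"linear": [0.07,0.08,0],"rot": [0,0,0]},
])

```text
t: 43.4
tcp_pos: [0.6025, 0.2181, 0.0542]
ee_rot: [-0.0, 0.996, -0.094, -0.001]
force: [0.0, -0.2, -1.8]
width: 0.0506
gripper_force: 30.0
```

Call:
play_rows([
  {"linear": [0,0,0],"rot": [0,0,0]},
  {"linear": [0,0,-0.1],"rot": [0,0,0]},
  {"linear": [0,0,-0.15],"rot": [0,0,0]},
  {"linear": [0,0,-0.1],"rot": [0,0,0]},
  {"linear": [0,0,-0.05],"rot": [0,0,0]},
  {"linear": [0,0,0],"rot": [0,0,0]},
  {"linear": [0,0,0],"rot": [0,0,0]},
])

```text
t: 44.1
tcp_pos: [0.6023, 0.2151, 0.0159]
ee_rot: [-0.0, 0.995, -0.095, 0.0]
force: [0.3, 0.3, -2.0]
width: 0.0509
gripper_force: 30.0
```

```bash
python3 st.py .602 .2155 -.001
```

```text
t 44.1 tcp [0.6023 0.2151 0.0159] close 79.1 z [ 0.  0. -1.] w 0.0509 gf 30.0 F [ 0.3  0.3 -2. ] q7 [-0.26  0.67 -0.19  1.73  0.17  0.76 -2.29]
delta [-0.003  0.004 -0.169]
```

Call:
play_rows([
  {"linear": [0,0,-0.07],"rot": [0,0,0]},
  {"linear": [0,0,-0.05],"rot": [0,0,0]},
  {"linear": [0,0,-0.03],"rot": [0,0,0]},
  {"linear": [0,0,0],"rot": [0,0,0]},
  {"linear": [0,0,0],"rot": [0,0,0]},
])

```text
t: 44.6
tcp_pos: [0.6022, 0.2153, 0.0007]
ee_rot: [0.0, 0.995, -0.095, -0.0]
force: [0.5, -1.4, -1.7]
width: 0.051
gripper_force: 30.0
```

Call:
play_rows([
  {"linear": [0,0,-0.01],"rot": [0,0,0]},
  {"linear": [0,0,0],"rot": [0,0,0]},
  {"linear": [0,0,0],"rot": [0,0,0]},
])

```text
t: 44.9
tcp_pos: [0.6022, 0.2153, -0.0001]
ee_rot: [-0.0, 0.995, -0.095, 0.0]
force: [0.3, -0.0, -1.7]
width: 0.0508
gripper_force: 30.0
```

Call:
play_rows([
  {"linear": [0,0,-0.01],"rot": [0,0,0]},
  {"linear": [0,0,0],"rot": [0,0,0]},
  {"linear": [0,0,0],"rot": [0,0,0]},
])

```text
t: 45.2
tcp_pos: [0.6024, 0.2153, -0.0009]
ee_rot: [-0.0, 0.995, -0.095, 0.0]
force: [-0.3, -0.1, 0.8]
width: 0.0507
gripper_force: 30.0
```

Call:
play_rows([
  {"linear": [0,0,-0.005],"rot": [0,0,0]},
  {"linear": [0,0,0],"rot": [0,0,0]},
])

```text
t: 45.4
tcp_pos: [0.6024, 0.2153, -0.001]
ee_rot: [-0.0, 0.995, -0.095, 0.0]
force: [-2.5, -0.0, 4.9]
width: 0.0507
gripper_force: 30.0
```

It is seated. I'm releasing, rising and retreating to (0.4, 0) for a final look.

Call:
play_rows([
  {"linear": [0,0,0],"rot": [0,0,0]},
  {"linear": [0,0,0],"rot": [0,0,0]},
  {"linear": [0,0,0],"rot": [0,0,0]},
  {"linear": [0,0,0],"rot": [0,0,0]},
  {"linear": [0,0,0.1],"rot": [0,0,0]},
  {"linear": [0,0,0.3],"rot": [0,0,0]},
  {"linear": [0,0,0.35],"rot": [0,0,0]},
  {"linear": [0,0,0.35],"rot": [0,0,0]},
], gripper=0.85)

```text
t: 46.2
tcp_pos: [0.602, 0.2152, 0.1099]
ee_rot: [0.0, 0.995, -0.095, -0.0]
force: [0.7, 0.2, 0.1]
width: 0.0781
gripper_force: 0.0
```

Call:
play_rows([
  {"linear": [-0.2,-0.15,0],"rot": [0,0,0]},
  {"linear": [-0.35,-0.25,0],"rot": [0,0,0]},
  {"linear": [-0.35,-0.25,0],"rot": [0,0,0]},
  {"linear": [-0.35,-0.25,0],"rot": [0,0,0]},
  {"linear": [-0.35,-0.25,0],"rot": [0,0,0]},
  {"linear": [-0.2,-0.25,0],"rot": [0,0,0]},
  {"linear": [-0.1,-0.1,0],"rot": [0,0,0]},
  {"linear": [0,0,0],"rot": [0,0,0]},
])

```text
t: 47.0
tcp_pos: [0.4119, 0.0642, 0.109]
ee_rot: [0.0, 0.995, -0.096, 0.001]
force: [0.1, 0.2, 0.1]
width: 0.078
gripper_force: 0.0
```

```bash
python3 - <<'E'
from ov import *
t=cams.read_camera('top'); s=cams.read_camera('side')
G=(0,255,0);B=(255,0,0);M=(255,0,255)
S=[(box((.6488,-.0256),np.radians(-10.9),.116,.07,.016),G),(box((.6488,-.0256),np.radians(-10.9),.048,.034,.033),B),(circ((.602,.2155),.04,.016),G),(circ((.602,.2155),.026,.03),B),(circ((.5542,-.2445),.051,.004),G),(circ((.5542,-.2445),.009,.073),M)]
top=np.hstack([draw(t,S,155,180,50,65,5,''),draw(t,S,257,165,50,65,5,''),draw(t,S,350,200,55,65,5,'')])
bot=np.hstack([draw(s,S,205,270,50,50,5,''),draw(s,S,217,200,50,50,5,''),draw(s,S,265,155,55,50,5,'')])
cv2.imwrite('pics/f.png',np.vstack([top,bot])); print(sense()['t'],sense()['tcp_pos'],sense()['width'])
E
```

```text
47.1 [0.41379923 0.06616358 0.10899885] 0.07805786800240999
```

View pics/f.png

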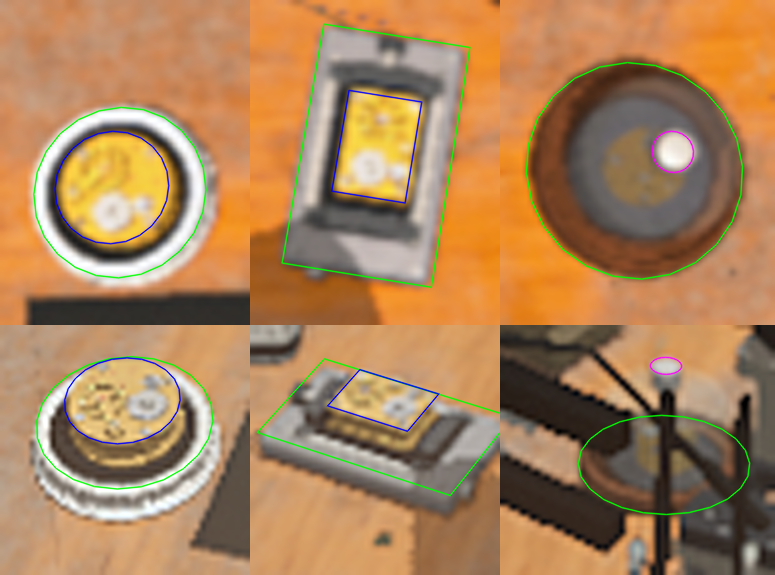

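The large movement sits inside the block within about 2 mm, and the rectangular one lies centred between the jaws. The dome is centred over the small movement and the arm is clear, so I'm handing in.

```bash
python3 -c "
from bench import order
print(order.finish_job())"
```

```text
the job is handed in; nothing more can be done
None
```

I handed the job in at about 47 s: the final pictures show the rectangular movement on the timing stand, the small one on the base under the dome and the large one in the block, all upright and within about 2 mm of centre; the loupe and bottle were never approached, and no verdict was returned.

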